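# Set up the two-speed decorating wheel and load it for spraying

### The arm

A 6-joint arm with a two-finger parallel gripper is mounted at the origin on the work surface. World frame = base frame: x ahead of the robot, y to its left, z up, the work surface at z = 0. Lengths are in m, angles in rad, forces in N, time in s.
With the tool pointing down it reaches from about 0.35 to 0.775 m from the base axis. Payload 7.3 kg.
Tool frame: the origin (TCP) lies between the finger pads, 19 mm behind the fingertips; this is the grasp point; z points along the fingers, y is the direction in which the jaws open and shut (so a half turn about z gives the same grasp; the last joint's range is limited). The gripper opens to 92 mm and grips with 3 to 60 N. Pads are 19 mm wide; open, the fingers measure 130 mm over their backs; the gripper's body (75 mm by 190 mm) begins 47 mm behind the grasp point.
Start: joints at [1.113, 0.342, 1.524, -0, 1.275, -0.146], TCP at [0.161, 0.5, 0.246] pointing down, gripper open.
Joint ranges: [-2.53, 2.53], [-0.77, 2.02], [0.04, 2.7], [-1, 4.14], [0.28, 2.66], [-3.11, 3.11]. Speed limits (rad/s): [2.57, 2.57, 3.14, 3.14, 3.14, 3.14].

### API

Orientations are given as [roll, pitch, yaw] about the fixed x, y, z axes, in that order (R = Rz(yaw) Ry(pitch) Rx(roll)).
In Python, from cell import monitor, viewer, robot gives the robot as it stands.
- The arm moves only by the tool move_arm, never from a script. Its argument "deltas" is a list of rows, each an object of numbers: "x", "y", "z": the shift along the tool's x, y, z in m; "wx", "wy", "wz": the turn, a rotation vector about the tool's x, y, z in degrees; "hand": the opening, from 0 (shut) to 1 (fully open). In form: [{"x": .., "y": .., "z": .., "wx": .., "wy": .., "wz": .., "hand": ..}, ...]. A call has 1 to 8 rows; each row is the pose to reach, as a shift and turn from the pose commanded when the call began, along the tool's axes at that moment; what a row does not reach only later rows make up. A row lasts 1/8 s, in which the tool goes at most 62.5 mm and 10.7 degrees, less where a joint would pass 70% of its speed; a pose out of reach is approached as far as the arm can. A call with a gripper value outside its range is refused whole. The fingers move at their own pace and stop on an object; "grip_force" is the grip in N (left out, the last holds). Time passes only in rows, so rows that repeat a pose let the fingers close. It gives the time, the measured TCP pose, the force and the opening at its end, in the units of the state.
- monitor.observe(): the state, without advancing time (a new reading comes with each control period).
- viewer.read_camera(name): name is "side" or "top" or "wrist"; returns the picture (384x512x3 uint8, red, green, blue); there is no depth.
- viewer.camera_params(name): a dict with "camera_matrix" (3x3 intrinsics, pixels), "R" (3x3) and "t" (3): a world point X has camera coordinates R X + t. Camera axes: x right, y down, z forward; pixel columns grow to the right and rows downward; lengths in m; the calibration is good to about 2 mm. The wrist camera is an equidistant fisheye: a pixel r from the principal point sees the ray r / f radians off the axis. A picture is of the moment at which its call begins: read the wrist's pose just before it. camera_params takes no time and is no camera call; for the wrist camera it gives the pose at the moment of the call.
- robot.hand_in(): hands the job in, once; it reports no verdict.
The state is a dict: "time": time; "qpos": joint angles; "qvel": joint speeds; "joint_efforts": joint torques, N m; "tool_pos": TCP position; "tool_rot": TCP orientation; "contact_force": force on the tool from outside, world axes, zero at the start; "torque": the same for the moment, N m; "opening": finger opening in m.
Only numpy, scipy, OpenCV 4.12 (cv2) and the standard library are available. Lean on these libraries where they do the work, as an engineer would, in place of code of your own. Each camera call takes 0.05 s, during which the arm holds its last target. There are 200 camera calls.

### The job

Get the decorating wheel ready for spraying: take the yellow cap off the spindle and lay it in the blue tray, then put the wheel in slow gear by rocking the bare spindle by hand until its gear teeth line up and easing the red knob all the way in towards the spindle, without forcing it. Once it is in gear, turn the aluminium wheel head until its splines line up with those of the spindle, slide it down fully home, and leave it in gear. Then stand every beaker on the head, mouth down as it is now, ranged close round its hub, well in from the edge of the disc, with about a finger's width between them; leave the other things on the table where they are.

Things in the scene. Friction and masses are not known exactly. Their poses are not given: they have to be found in the camera images.
- wheel: fixed decorating wheel: grey cast housing 160 mm (x) by 260 mm (y), flat top 62 mm above the table; origin on the table right under the spindle axis, z up. The housing reaches 70 mm to its +y and 190 mm to its -y from there; the red gear knob is on the -y part. Its place and yaw vary.
- spindle (a joint): turn of the vertical spindle, rad, anticlockwise from above, no stops, friction about 0.06 N m. At 0 and every multiple of 0.5236 rad (30 degrees) a gap of its 12-tooth bull gear faces the pinion and the knob can go in, within about 0.1 rad; in between a tooth blocks it. Once in gear it cannot be turned.
- spindle_seat (a point): centre of the top face of the 64 mm seat flange, 86 mm above the table; turns with the spindle. Its x axis points along one of six splines, the others follow every 60 degrees: 39 mm across, each 7 mm wide, 26 mm high (narrower for 5 mm more), round a 28 mm core; above them a smooth 25 mm nose that ends 44 mm above the seat.
- spindle_grip (a point): on the spindle axis, 34 mm above the seat (120 mm above the table): TCP height to grip the splines from above, once the cap is off. With the fingers' closing line halfway between two splines, each pad lies on two splines and the spindle turns with the gripper. Same axes as spindle_seat.
- bull_gear (a point): centre of the spindle's bull gear, 72 mm above the table, just over the housing: 12 teeth, 92 mm across, teeth 10 mm wide, 10 mm deep gaps. It lies under the seat flange. The brass pinion on the gear slide meets it on the wheel's -y side. Same axes as spindle_seat: a gap lies along x and every 30 degrees.
- gear_knob (a joint): travel of the gear slide, m: 0 out of gear (as it starts), 0.013 fully in gear. It slides along the wheel's +y, towards the spindle, needs about 3 N and stays where it is left. If a gear tooth is in the way it stops at about 0.004; then ease off, turn the spindle and try again.
- gear_knob_grip (a point): point on the axis of the red gear knob, a vertical cylinder of 25 mm diameter, at grip height: 102 mm above the table; the knob reaches from 84 to 118 mm above the table, the slide under it up to 77 mm. It stands 155 mm to the wheel's -y from the spindle axis when out of gear.
- cap: loose yellow plastic cap, 52 mm diameter, 50 mm high, open below (45 mm inside diameter, 46 mm deep), set over the splines with its rim on the seat flange; lifts straight off. Origin: centre of its rim (underside), z up. 50 g.
- tray: fixed blue open parts tray, 150 mm (x) by 86 mm (y) outside, 28 mm high, 3 mm walls and floor. Origin: centre of its underside. Its place varies.
- head: loose aluminium wheel head, about 0.75 kg, flat on the table at first: disc 250 mm wide, 8 mm thick; a six-sided hub, 56 mm across flats, stands up to 40 mm above the underside. Origin: centre of the underside, z up. Splined bore right through: six slots; x axis along one slot, the others every 60 degrees, each behind the middle of a hub flat.
- head_hub (a point): centre of the top of the head's hub, 40 mm above the head's underside, same axes. The bore's slots are 10 mm wide and 42 mm across; the ridges between leave 31 mm clear. The head goes down only with slots and splines in line within about 0.08 rad, then slides 44 mm from the nose to the seat, its origin on spindle_seat.
- beaker1: loose biscuit-fired beaker, standing mouth down: a 52 mm diameter cylinder, narrowing above 56 mm, 71 mm high, 140 g. Origin: centre of its underside (the mouth), z up. Three to five beakers are there; absent ones read None.
- beaker2: as beaker1
- beaker3: as beaker1
- beaker4: as beaker1
- beaker5: as beaker1
- slip_jar: bystander: glass jar of grey slip, 72 mm diameter, 92 mm high; origin at its underside
- jar_lid: bystander: brass-coloured jar lid, 68 mm diameter, 10 mm high
- clay_slab: bystander: dark clay slab, 85 x 70 x 30 mm
- brush: bystander: flat brush with a wooden handle, about 180 mm long, lying near the robot

How it is judged:
On the way, in this order (a step that is already met when the one before it is completed fails the run):
1. the wheel is in gear: the red knob is fully in (over 10 of its 13 mm) (value of joint gear_knob above 0.01 m), for 0.3 s.
2. with the wheel in gear, the head sits fully home on the spindle seat (value of joint gear_knob above 0.01 m and z of head in the frame of spindle_seat between -0.004 and 0.004 m and horizontal distance between head and spindle_seat below 0.004 m and angle between head's own z axis and vertical below 0.04 rad), for 0.3 s.
At the end, for the whole second after the job is handed in: Cap in the tray; knob over 10 mm in; head home on the seat (within 4 mm in height and sideways, level within 0.04 rad); every beaker present at rest on the disc, upright within 0.1 rad, axis within 88 mm of the head's axis and at least 60 mm from the other beakers' axes (all of step 2 and x of cap in the frame of tray between -0.065 and 0.065 m and y of cap in the frame of tray between -0.04 and 0.04 m and z of cap in the frame of tray below 0.04 m and linear speed of each of cap, beaker1, beaker2, beaker3, beaker4, beaker5 below 0.02 m/s and z of beaker1 in the frame of head between 0.004 and 0.013 m and horizontal distance between each of beaker1, beaker2, beaker3, beaker4, beaker5 and head below 0.088 m and angle between each of beaker1, beaker2, beaker3, beaker4, beaker5's own z axis and vertical below 0.1 rad and z of beaker2 in the frame of head between 0.004 and 0.013 m and z of beaker3 in the frame of head between 0.004 and 0.013 m and z of beaker4 in the frame of head between 0.004 and 0.013 m and z of beaker5 in the frame of head between 0.004 and 0.013 m and horizontal distance between beaker1 and beaker2 above 0.06 m and horizontal distance between each of beaker1, beaker2 and beaker3 above 0.06 m and horizontal distance between each of beaker1, beaker2, beaker3 and beaker4 above 0.06 m and horizontal distance between each of beaker1, beaker2, beaker3, beaker4 and beaker5 above 0.06 m); the robot touches nothing.
It fails at once if the slip jar is moved by more than 30 mm (distance of slip_jar from where it was at the start of the episode above 0.03 m).
It fails at once if the jar lid is moved by more than 30 mm (distance of jar_lid from where it was at the start of the episode above 0.03 m).
It fails at once if the clay slab is moved by more than 30 mm (distance of clay_slab from where it was at the start of the episode above 0.03 m).
It fails at once if the brush is moved by more than 30 mm (distance of brush from where it was at the start of the episode above 0.03 m).
It fails at once if the gear teeth are forced: over 60 N between pinion and bull gear (contact force between gear_knob and spindle above 60 N).
Of beaker1, beaker2, beaker3, beaker4, beaker5 only 3 to 5 are there at a start; the rules pass over those that are not, and their reading is None.
At some moment in a run one of beaker1, beaker2, beaker3, beaker4, beaker5 may be knocked a few centimetres aside while the robot is not near it.
It also fails if it takes over 210 s, if anything falls off the work surface, if the arm or the gripper's body presses on something with over 40 N, if the wrist force passes 120 N, or if a joint passes its speed limit or range.

## Working session

There is one attempt and no reset: what is moved stays moved. The work goes in short steps, Python scripts to look and compute and a tool call to move; the robot and the scene stay as the last step left them, time stands still between calls to the robot, and variables do not carry over. Pictures are saved under pics/ and viewed, about 12 in all and at most 16, crops included, and the job is handed in when it is done.

Besides the shell and the picture viewer there is one more tool, called after "Emit:" as name(argument=value, ...) on one line, values as JSON. move_arm: Moves the arm, as the interface text tells. Its arguments: {"type":"object","properties":{"deltas":{"type":"array","items":{"type":"object","properties":{"x":{"type":"number"},"y":{"type":"number"},"z":{"type":"number"},"wx":{"type":"number"},"wy":{"type":"number"},"wz":{"type":"number"},"hand":{"type":"number"}}}},"grip_force":{"type":"number"}},"required":["deltas"]}

```bash
ls; mkdir -p pics; python3 - <<'E'
from cell import monitor, viewer, robot
import cv2,numpy as np
s=monitor.observe(); print(s)
for n in ["top","side"]:
    im=viewer.read_camera(n); p=viewer.camera_params(n)
    print(n,p)
    cv2.imwrite(f"pics/{n}0.png",cv2.resize(im[:,:,::-1],(800,600),interpolation=cv2.INTER_CUBIC))
    np.save(f"{n}0.npy",im)
print(viewer.camera_params("wrist"))
E
```

```text
pics
{'time': 0.0, 'qpos': array([ 1.11300288e+00,  3.42756670e-01,  1.52499020e+00, -7.55882002e-06,
        1.27537055e+00, -1.45971784e-01]), 'qvel': array([ 0.00036031, -0.00012615,  0.00012163,  0.00152758, -0.00071579,
       -0.00022967]), 'joint_efforts': array([ 1.09279325e-03, -4.31231153e+01, -2.44227058e+01,  7.18763703e-02,
        5.58150513e-02, -2.09240366e-04]), 'tool_pos': array([0.16087317, 0.49936865, 0.24483667]), 'tool_rot': array([-3.14008305e+00, -2.14632884e-04,  2.82977304e+00]), 'contact_force': array([-0.73434161, -0.51593146,  0.18771765]), 'torque': array([0.00387319, 0.0498789 , 0.06453778]), 'opening': 0.09180074607882102}
top {'camera_matrix': array([[355.74993856,   0.        , 255.25937784],
       [  0.        , 355.74993856, 196.7081105 ],
       [  0.        ,   0.        ,   1.        ]]), 'R': array([[-0.00248145, -0.99998724, -0.00440031],
       [-0.99624146,  0.00285311, -0.08657254],
       [ 0.08658399,  0.00416894, -0.99623583]]), 't': array([0.04377948, 0.50775514, 1.07098771])}
side {'camera_matrix': array([[359.06750069,   0.        , 255.73092732],
       [  0.        , 359.06750069, 193.37795897],
       [  0.        ,   0.        ,   1.        ]]), 'R': array([[ 0.9797066 , -0.20012486,  0.01118146],
       [-0.13504156, -0.70025938, -0.7009997 ],
       [ 0.14811739,  0.68526407, -0.71307391]]), 't': array([-0.48421962,  0.16919678,  0.88176447])}
{'camera_matrix': array([[297.31863964,   0.        , 259.29641172],
       [  0.        , 297.31863964, 192.30601197],
       [  0.        ,   0.        ,   1.        ]]), 'R': array([[ 0.30665331,  0.95182015, -0.00146921],
       [ 0.91248174, -0.29353955,  0.28497651],
       [ 0.27081511, -0.08872962, -0.95853337]]), 't': array([-0.52415437, -0.03746525,  0.38942605])}
```

View pics/top0.png

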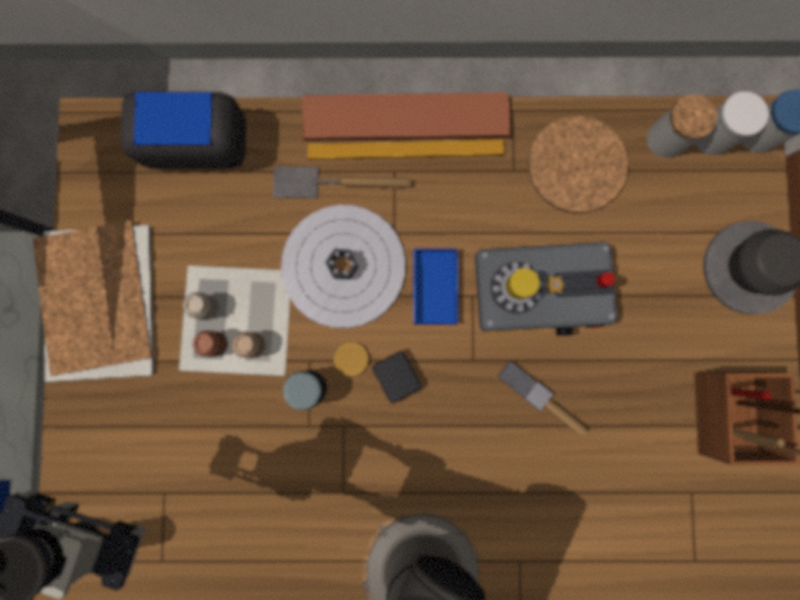

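View pics/side0.png

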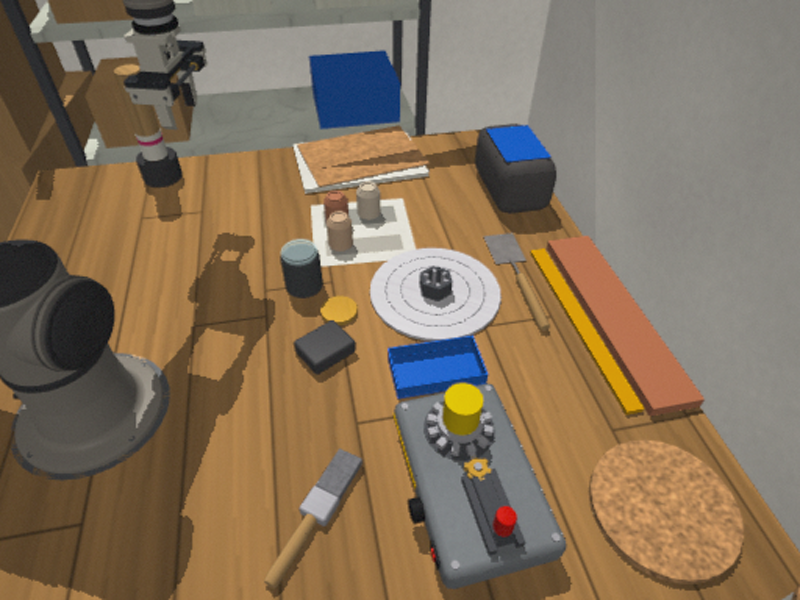

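The top view shows the cap at (524,284), knob (606,280), hub (342,264), tray (437,287) and three beakers at (197,303), (208,343), (248,345). I'll turn these into positions.

```bash
cat > h.py <<'E'
import numpy as np,cv2
from cell import monitor,viewer,robot
from scipy.spatial.transform import Rotation as Ro
def back(uv,z,p):
    K,R,t=p["camera_matrix"],p["R"],p["t"]
    c=np.linalg.inv(K)@np.array([uv[0],uv[1],1.]); d=R.T@c; o=-R.T@t
    return o+d*(z-o[2])/d[2]
def backw(uv,z,p):   # wrist fisheye
    K,R,t=p["camera_matrix"],p["R"],p["t"]
    q=np.array([(uv[0]-K[0,2])/K[0,0],(uv[1]-K[1,2])/K[1,1]]); th=np.linalg.norm(q)
    c=np.r_[q/max(th,1e-9)*np.sin(th),np.cos(th)]; d=R.T@c; o=-R.T@t
    return o+d*(z-o[2])/d[2]
def projw(X,p):
    K,R,t=p["camera_matrix"],p["R"],p["t"]; c=R@np.asarray(X)+t
    r=np.hypot(c[0],c[1]); th=np.arctan2(r,c[2])
    return np.array([K[0,2]+K[0,0]*th*c[0]/r,K[1,2]+K[1,1]*th*c[1]/r])
def cen(m):
    n,l,st,c=cv2.connectedComponentsWithStats(m.astype(np.uint8)); 
    i=1+np.argmax(st[1:,4]); return c[i],st[i,4],l==i
def delta(pos,yaw=None,s=None):
    """tool-frame shift and wz (deg) to world pos, tool down with yaw (jaw line = tool y)"""
    s=s or monitor.observe(); R=Ro.from_euler('xyz',s['tool_rot'])
    d=R.inv().apply(np.array(pos)-s['tool_pos'])
    out=dict(zip("xyz",d.round(4)))
    if yaw is None: yaw=s['tool_rot'][2]
    rv=(R.inv()*Ro.from_euler('xyz',[np.pi,0,yaw])).as_rotvec(degrees=True)
    out.update(zip(["wx","wy","wz"],rv.round(2))); return out
E
python3 - <<'E'
from h import *
im=np.load("top0.npy").astype(int); p=viewer.camera_params("top"); r,g,b=im[...,0],im[...,1],im[...,2]
hsv=cv2.cvtColor(im.astype(np.uint8),cv2.COLOR_RGB2HSV)
box=lambda x0,x1,y0,y1:(np.indices(r.shape)[1]>x0/1.5625)&(np.indices(r.shape)[1]<x1/1.5625)&(np.indices(r.shape)[0]>y0/1.5625)&(np.indices(r.shape)[0]<y1/1.5625)
cap,_,_=cen((hsv[...,0]>20)&(hsv[...,0]<35)&(hsv[...,1]>180)&box(500,545,255,310)); print("cap",cap*1.5625,back(cap,.13,p))
k,a,_=cen((r>120)&(g<60)&(b<60)&box(590,630,260,300)); print("knob",k*1.5625,a,back(k,.113,p))
t,a,m=cen((b>110)&(r<80)&box(400,470,235,340)); print("tray",t*1.5625)
m2=(b>80)&(r<80)&box(400,470,235,340); q=cv2.minAreaRect(np.argwhere(m2)[:,::-1].astype(np.float32)); print("trayrect",q, back(q[0],.02,p))
h=(r>110)&(abs(r-g)<30)&box(275,412,200,332); pts=np.argwhere(h)[:,::-1].astype(np.int32); hull=cv2.convexHull(pts); e=cv2.fitEllipse(hull); print("head",e,back(e[0],.008,p))
for n,u in dict(hub=(342,264),b1=(197,303),b2=(208,343),b3=(248,345),brush=(540,397),jar=(303,390),lid=(351,359),slab=(397,376)).items():
    z={'hub':.04,'brush':.01,'jar':.092,'lid':.01,'slab':.03}.get(n,.068); print(n,back(np.array(u)/1.5625,z,p).round(3))
E
```

```text
cap [522.56493506 283.35362554] [ 0.5406689  -0.17794324  0.13      ]
knob [607.33418367 278.22066327] 49 [ 0.55175733 -0.33496728  0.113     ]
tray [438.72916667 286.61458333]
trayrect ((278.5, 183.0), (48.0, 29.0), 90.0) [ 0.55034016 -0.02944388  0.02      ]
head ((219.46969604492188, 173.61949157714844), (83.16109466552734, 104.27269744873047), 63.561954498291016) [0.5819939  0.15437964 0.008     ]
hub [0.591 0.153 0.04 ]
b1 [0.513 0.423 0.068]
b2 [0.438 0.4   0.068]
b3 [0.434 0.325 0.068]
brush [ 0.332 -0.234  0.01 ]
jar [0.351 0.217 0.092]
lid [0.407 0.137 0.01 ]
slab [0.374 0.046 0.03 ]
```

```bash
python3 - <<'E'
from h import *
p=viewer.camera_params("wrist"); s=monitor.observe()
c=-p["R"].T@p["t"]; R=Ro.from_euler('xyz',s['tool_rot'])
print("cam in tool",R.inv().apply(c-s['tool_pos']), "cam axis in tool",R.inv().apply(p["R"][2]))
print(delta([.54,-.178,.27],1.64,s))
E
```

```text
cam in tool [ 0.07508427 -0.00015153 -0.1382559 ] cam axis in tool [-2.85176843e-01 -5.19928621e-05  9.58474917e-01]
{'x': np.float64(-0.5686), 'y': np.float64(-0.5285), 'z': np.float64(-0.0245), 'wx': np.float64(-0.08), 'wy': np.float64(0.04), 'wz': np.float64(68.17)}
```

Emit:
move_arm(deltas=[{"x":-0.284,"y":-0.264,"z":-0.025,"wz":68},{"x":-0.284,"y":-0.264,"z":-0.025,"wz":68},{"x":-0.284,"y":-0.264,"z":-0.025,"wz":68},{"x":-0.568,"y":-0.528,"z":-0.025,"wz":68},{"x":-0.568,"y":-0.528,"z":-0.025,"wz":68},{"x":-0.568,"y":-0.528,"z":-0.025,"wz":68},{"x":-0.568,"y":-0.528,"z":-0.025,"wz":68},{"x":-0.568,"y":-0.528,"z":-0.025,"wz":68}])

```text
schema error: expected keys x, y, z, wx, wy, wz, hand
```

```bash
python3 - <<'E'
from h import *
print(monitor.observe()['tool_pos'],delta([.54,-.178,.27],1.64))
E
```

```text
[0.16088208 0.49939469 0.24491286] {'x': np.float64(-0.5686), 'y': np.float64(-0.5285), 'z': np.float64(-0.0245), 'wx': np.float64(-0.08), 'wy': np.float64(0.04), 'wz': np.float64(68.17)}
```

Emit:
move_arm(deltas=[{"x":-0.568,"y":-0.528,"z":-0.025,"wx":0,"wy":0,"wz":68,"hand":1},{"x":-0.568,"y":-0.528,"z":-0.025,"wx":0,"wy":0,"wz":68,"hand":1},{"x":-0.568,"y":-0.528,"z":-0.025,"wx":0,"wy":0,"wz":68,"hand":1},{"x":-0.568,"y":-0.528,"z":-0.025,"wx":0,"wy":0,"wz":68,"hand":1},{"x":-0.568,"y":-0.528,"z":-0.025,"wx":0,"wy":0,"wz":68,"hand":1},{"x":-0.568,"y":-0.528,"z":-0.025,"wx":0,"wy":0,"wz":68,"hand":1},{"x":-0.568,"y":-0.528,"z":-0.025,"wx":0,"wy":0,"wz":68,"hand":1},{"x":-0.568,"y":-0.528,"z":-0.025,"wx":0,"wy":0,"wz":68,"hand":1}])

```text
time: 1.1
tool_pos: [0.4056, 0.0616, 0.2617]
tool_rot: [3.141, -0.0, 1.642]
contact_force: [0.8, 1.3, 0.3]
opening: 0.0918
```

```bash
python3 - <<'E'
from h import *
print(monitor.observe()['tool_pos'],delta([.54,-.178,.27],1.64))
E
```

```text
[0.40556905 0.06161767 0.26168305] {'x': np.float64(-0.2486), 'y': np.float64(0.1171), 'z': np.float64(-0.0084), 'wx': np.float64(0.02), 'wy': np.float64(-0.02), 'wz': np.float64(0.11)}
```

Emit:
move_arm(deltas=[{"x":-0.248,"y":0.117,"z":-0.008,"wx":0,"wy":0,"wz":0,"hand":1},{"x":-0.248,"y":0.117,"z":-0.008,"wx":0,"wy":0,"wz":0,"hand":1},{"x":-0.248,"y":0.117,"z":-0.008,"wx":0,"wy":0,"wz":0,"hand":1},{"x":-0.248,"y":0.117,"z":-0.008,"wx":0,"wy":0,"wz":0,"hand":1},{"x":-0.248,"y":0.117,"z":-0.008,"wx":0,"wy":0,"wz":0,"hand":1},{"x":-0.248,"y":0.117,"z":-0.008,"wx":0,"wy":0,"wz":0,"hand":1},{"x":-0.248,"y":0.117,"z":-0.008,"wx":0,"wy":0,"wz":0,"hand":1}])

```text
time: 1.98
tool_pos: [0.5391, -0.1744, 0.2692]
tool_rot: [-3.141, -0.001, 1.643]
contact_force: [-0.0, 0.7, -0.7]
opening: 0.0916
```

```bash
python3 - <<'E'
from h import *
s=monitor.observe();p=viewer.camera_params("wrist");im=viewer.read_camera("wrist");np.save("w1.npy",im)
print(s['tool_pos'],s['tool_rot'])
cv2.imwrite("pics/w1.png",cv2.resize(im[:,:,::-1],(800,600),interpolation=cv2.INTER_CUBIC))
hsv=cv2.cvtColor(im,cv2.COLOR_RGB2HSV).astype(int);H,S,V=hsv[...,0],hsv[...,1],hsv[...,2]
ym=(H>20)&(H<35)&(S>180)&(V>60)
c,a,m=cen(ym);print("cap",c*1.5625,a,backw(c,.13,p))
rm=((H<6)|(H>174))&(S>180)&(V>60)
c,a,m=cen(rm);print("knob",c*1.5625,a,backw(c,.105,p))
import pickle;pickle.dump(p,open("w1.pkl","wb"))
E
```

```text
[ 0.53905885 -0.17443764  0.2692497 ] [-3.14060261e+00 -1.06180677e-03  1.64330785e+00]
cap [709.52226771 139.01967747] 2992 [ 0.74007981 -0.05076659  0.13      ]
knob [404.99469053 469.97496966] 412 [ 0.55188111 -0.32927327  0.105     ]
```

View pics/w1.png

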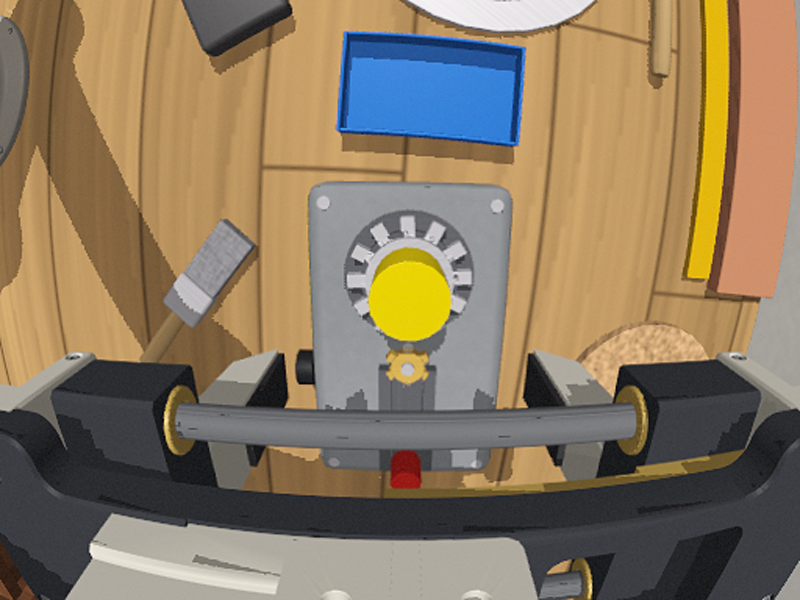

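```bash
python3 - <<'E'
from h import *
import pickle
p=pickle.load(open("w1.pkl","rb"));B=lambda u,v,z:backw((u/1.5625,v/1.5625),z,p)
im=np.load("w1.npy");g=im.astype(int)
m=(g[...,0]>190)&(g[...,1]>170)&(g[...,2]<60);m[:,300:]=0
c,a,mm=cen(m);cn,_=cv2.findContours(mm.astype(np.uint8),0,2);
# top disc: contour points mapped to z=.136, circle fit of lower half
P=np.array([backw(q[0],.136,p)[:2] for q in cn[0]])
A=np.c_[2*P,np.ones(len(P))];x=np.linalg.lstsq(A,(P**2).sum(1),rcond=None)[0];print("cap top c",c*1.5625,a,x[:2],np.sqrt(x[2]+x[0]**2+x[1]**2))
S=x[:2]
for n,u in dict(A=(323,203),B=(497,206),Cc=(333,463)).items(): print(n,B(*u,.062)[:2])
print("pinion",B(407,369,.077), "knobtop",B(406,458,.118))
for u in [(408,226),(378,235),(358,255),(356,281),(439,234),(459,253),(463,279),(460,304)]:
    d=B(*u,.077)[:2]-S; print(u,np.hypot(*d).round(4),np.degrees(np.arctan2(d[1],d[0])).round(1),np.degrees(np.arctan2(d[1],d[0]))%30)
print("tray",[B(*u,.028)[:2].round(4) for u in [(346,33),(524,47),(517,145),(339,131)]])
E
```

```text
cap top c [409.07568753 300.09927691] 2109 [ 0.54356572 -0.17897627] 0.024888028819482325
A [ 0.4757936 -0.1292169]
B [ 0.60602318 -0.12181884]
Cc [ 0.48798381 -0.36024809]
pinion [ 0.54780444 -0.25180763  0.077     ] knobtop [ 0.55108787 -0.30773493  0.118     ]
(408, 226) 0.0384 94.9 4.864816787843694
(378, 235) 0.0388 128.7 8.711505754098226
(358, 255) 0.0406 158.9 8.871907381518952
(356, 281) 0.0387 -172.7 7.297406408319063
(439, 234) 0.0393 60.5 0.48505723581356364
(459, 253) 0.0412 31.5 1.460752701837773
(463, 279) 0.0401 3.3 3.3499540009108157
(460, 304) 0.0433 -23.1 6.925984032027447
tray [array([0.4791, 0.0113]), array([0.6249, 0.013 ]), array([ 0.6249, -0.0717]), array([ 0.4798, -0.0723])]
```

The wrist view shows the cap top at (409,300), a gear tooth almost facing the pinion, the tray at (346,33)–(517,145) and the knob at (406,458). Next I take the cap.

Emit:
move_arm(deltas=[{"x":-0.0045,"y":0.004,"z":0.0,"wx":0,"wy":0,"wz":1,"hand":1},{"x":-0.0045,"y":0.004,"z":0.1,"wx":0,"wy":0,"wz":1,"hand":1},{"x":-0.0045,"y":0.004,"z":0.1,"wx":0,"wy":0,"wz":1,"hand":1},{"x":-0.0045,"y":0.004,"z":0.154,"wx":0,"wy":0,"wz":1,"hand":1},{"x":-0.0045,"y":0.004,"z":0.154,"wx":0,"wy":0,"wz":1,"hand":1},{"x":-0.0045,"y":0.004,"z":0.154,"wx":0,"wy":0,"wz":1,"hand":0.4},{"x":-0.0045,"y":0.004,"z":0.154,"wx":0,"wy":0,"wz":1,"hand":0.4},{"x":-0.0045,"y":0.004,"z":0.154,"wx":0,"wy":0,"wz":1,"hand":0.4}], grip_force=10)

```text
time: 3.02
tool_pos: [0.5447, -0.1799, 0.1174]
tool_rot: [3.139, 0.001, 1.626]
contact_force: [0.3, -0.4, -0.7]
opening: 0.0665
```

```bash
python3 - <<'E'
from h import *
s=monitor.observe();print(s['tool_pos'],s['tool_rot'],s['opening'],delta([.552,-.030,.115]))
E
```

```text
[ 0.54473637 -0.17986215  0.11735824] [3.13879445e+00 1.41306645e-03 1.62551412e+00] 0.06654853199065401 {'x': np.float64(0.1492), 'y': np.float64(0.0154), 'z': np.float64(0.0022), 'wx': np.float64(0.16), 'wy': np.float64(0.08), 'wz': np.float64(0.0)}
```

Emit:
move_arm(deltas=[{"x":0,"y":0,"z":0,"wx":0,"wy":0,"wz":0,"hand":0.4},{"x":0,"y":0,"z":0,"wx":0,"wy":0,"wz":0,"hand":0.4},{"x":0,"y":0,"z":0,"wx":0,"wy":0,"wz":0,"hand":0.4},{"x":0,"y":0,"z":-0.06,"wx":0,"wy":0,"wz":0,"hand":0.4},{"x":0,"y":0,"z":-0.06,"wx":0,"wy":0,"wz":0,"hand":0.4},{"x":0.06,"y":0.007,"z":-0.06,"wx":0,"wy":0,"wz":0,"hand":0.4},{"x":0.15,"y":0.008,"z":-0.06,"wx":0,"wy":0,"wz":0,"hand":0.4},{"x":0.15,"y":0.008,"z":-0.06,"wx":0,"wy":0,"wz":0,"hand":0.4}])

```text
time: 4.03
tool_pos: [0.5427, -0.0263, 0.1746]
tool_rot: [-3.14, -0.001, 1.628]
contact_force: [-0.1, 0.1, -0.4]
opening: 0.051
```

```bash
python3 - <<'E'
from h import *
s=monitor.observe();print(s['tool_pos'],s['tool_rot'],s['opening'],delta([.552,-.030,.034]))
E
```

```text
[ 0.54269407 -0.02633518  0.17456499] [-3.13967686e+00 -1.12728085e-03  1.62774992e+00] 0.05102301910684518 {'x': np.float64(-0.0043), 'y': np.float64(0.0094), 'z': np.float64(0.1405), 'wx': np.float64(-0.11), 'wy': np.float64(-0.06), 'wz': np.float64(0.0)}
```

Emit:
move_arm(deltas=[{"x":-0.002,"y":0.009,"z":0.06,"wx":0,"wy":0,"wz":0,"hand":0.4},{"x":-0.002,"y":0.009,"z":0.11,"wx":0,"wy":0,"wz":0,"hand":0.4},{"x":-0.002,"y":0.009,"z":0.139,"wx":0,"wy":0,"wz":0,"hand":0.4},{"x":-0.002,"y":0.009,"z":0.139,"wx":0,"wy":0,"wz":0,"hand":0.4},{"x":-0.002,"y":0.009,"z":0.139,"wx":0,"wy":0,"wz":0,"hand":0.4},{"x":-0.002,"y":0.009,"z":0.139,"wx":0,"wy":0,"wz":0,"hand":0.7},{"x":-0.002,"y":0.009,"z":0.139,"wx":0,"wy":0,"wz":0,"hand":0.7},{"x":-0.002,"y":0.009,"z":0.139,"wx":0,"wy":0,"wz":0,"hand":0.7}])

```text
time: 5.03
tool_pos: [0.5531, -0.0309, 0.0373]
tool_rot: [3.14, 0.0, 1.625]
contact_force: [-0.3, 0.5, 0.2]
opening: 0.0644
```

Emit:
move_arm(deltas=[{"x":0,"y":0,"z":-0.06,"wx":0,"wy":0,"wz":0,"hand":0.7},{"x":0,"y":0,"z":-0.12,"wx":0,"wy":0,"wz":0,"hand":0.7},{"x":-0.06,"y":-0.01,"z":-0.18,"wx":0,"wy":0,"wz":0,"hand":0.7},{"x":-0.12,"y":-0.01,"z":-0.2,"wx":0,"wy":0,"wz":0,"hand":0.7},{"x":-0.16,"y":-0.015,"z":-0.22,"wx":0,"wy":0,"wz":0,"hand":0.7},{"x":-0.16,"y":-0.015,"z":-0.22,"wx":0,"wy":0,"wz":0,"hand":0.7},{"x":-0.16,"y":-0.015,"z":-0.22,"wx":0,"wy":0,"wz":0,"hand":0.7},{"x":-0.16,"y":-0.015,"z":-0.22,"wx":0,"wy":0,"wz":0,"hand":0.7}])

```text
time: 6.02
tool_pos: [0.5463, -0.1898, 0.2557]
tool_rot: [-3.14, -0.001, 1.627]
contact_force: [0.4, -0.3, -0.3]
opening: 0.0644
```

```bash
python3 - <<'E'
from h import *
import pickle
s=monitor.observe();p=viewer.camera_params("wrist");im=viewer.read_camera("wrist");np.save("w2.npy",im)
print(s['tool_pos'],s['tool_rot'])
pickle.dump(p,open("w2.pkl","wb"))
cv2.imwrite("pics/w2.png",cv2.resize(im[:300,100:420,::-1],(800,750),interpolation=cv2.INTER_CUBIC)[:600])
print(projw([.5436,-.179,.13],p))
E
```

```text
[ 0.54631822 -0.1898411   0.25573278] [-3.14003487e+00 -1.40173948e-03  1.62701229e+00]
[255.2091552  178.51863086]
```

View pics/w2.png

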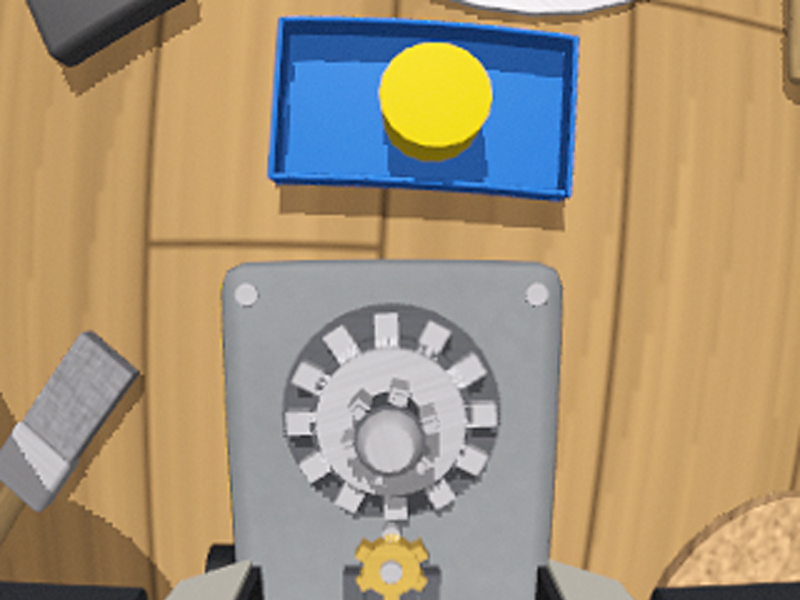

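The cap lies in the tray. The nose is at (388,439), the splines are around it, and all 12 teeth are visible.

```bash
python3 - <<'E'
from h import *
import pickle
from scipy.optimize import least_squares
p=pickle.load(open("w2.pkl","rb"));B=lambda u,v,z:backw((u/2.5+100,v/2.5),z,p)[:2]
T=[(386,328),(434,336),(466,372),(483,416),(472,461),(441,494),(396,507),(350,498),(314,466),(300,421),(308,377),(340,343)]
P=np.array([B(*t,.076) for t in T]); a0=np.arctan2(*(P[0]-P.mean(0))[::-1])
f=lambda q:(P-np.c_[q[0]+q[2]*np.cos(q[3]-np.arange(12)*np.pi/6),q[1]+q[2]*np.sin(q[3]-np.arange(12)*np.pi/6)]).ravel()
r=least_squares(f,[*P.mean(0),.04,a0]); print("gear centre",r.x[:3],"tooth deg",np.degrees(r.x[3])%30,"rms",np.sqrt(np.mean(r.fun**2)))
C=r.x[:2]
print("nose",B(388,439,.130))
for z in (.112,.115):
  for u in [(399,391),(361,403),(429,415),(350,440),(425,463)]:
    d=B(*u,z)-C; print(z,u,np.hypot(*d).round(4),np.degrees(np.arctan2(d[1],d[0])).round(1))
s=[B(*u,.062) for u in [(246,294),(537,294)]];d=s[1]-s[0];print("yaw",np.degrees(np.arctan2(d[1],d[0])),sum(s)/2, "pinion",B(391,572,.077))
E
```

```text
gear centre [ 0.54408798 -0.18006867  0.04026711] tooth deg 5.768170337655178 rms 0.0005247608555877905
nose [ 0.54344672 -0.17626144]
0.112 (399, 391) 0.0189 82.3
0.112 (361, 403) 0.0178 131.8
0.112 (429, 415) 0.0177 34.3
0.112 (350, 440) 0.0156 -173.9
0.112 (425, 463) 0.0171 -32.9
0.115 (399, 391) 0.0194 82.6
0.115 (361, 403) 0.0181 130.3
0.115 (429, 415) 0.018 36.2
0.115 (350, 440) 0.0153 -176.5
0.115 (425, 463) 0.0166 -30.9
yaw 3.139786888458312 [ 0.54112477 -0.12507766] pinion [ 0.5480313  -0.25183402]
```

```bash
python3 - <<'E'
from h import *
s=monitor.observe();print(s['tool_pos'],delta([.544,-.1795,.121],np.radians(80.8)))
E
```

```text
[ 0.54642309 -0.18982435  0.25580328] {'x': np.float64(0.0103), 'y': np.float64(-0.0016), 'z': np.float64(0.1348), 'wx': np.float64(-0.09), 'wy': np.float64(-0.06), 'wz': np.float64(12.44)}
```

Emit:
move_arm(deltas=[{"x":0.0103,"y":-0.0016,"z":0.04,"wx":0,"wy":0,"wz":12.4,"hand":0.7},{"x":0.0103,"y":-0.0016,"z":0.08,"wx":0,"wy":0,"wz":12.4,"hand":0.7},{"x":0.0103,"y":-0.0016,"z":0.11,"wx":0,"wy":0,"wz":12.4,"hand":0.7},{"x":0.0103,"y":-0.0016,"z":0.135,"wx":0,"wy":0,"wz":12.4,"hand":0.7},{"x":0.0103,"y":-0.0016,"z":0.135,"wx":0,"wy":0,"wz":12.4,"hand":0.3},{"x":0.0103,"y":-0.0016,"z":0.135,"wx":0,"wy":0,"wz":12.4,"hand":0.3},{"x":0.0103,"y":-0.0016,"z":0.135,"wx":0,"wy":0,"wz":12.4,"hand":0.3},{"x":0.0103,"y":-0.0016,"z":0.135,"wx":0,"wy":0,"wz":12.4,"hand":0.3}], grip_force=25)

```text
time: 7.08
tool_pos: [0.5418, -0.1805, 0.1224]
tool_rot: [-3.136, -0.0, 1.41]
contact_force: [-11.1, 2.2, 6.1]
opening: 0.0346
```

Emit:
move_arm(deltas=[{"x":0,"y":0,"z":0,"wx":0,"wy":0,"wz":0,"hand":0.2},{"x":0,"y":0,"z":0,"wx":0,"wy":0,"wz":0,"hand":0.2},{"x":0,"y":0,"z":0,"wx":0,"wy":0,"wz":0,"hand":0.2}])

```text
time: 7.45
tool_pos: [0.5418, -0.1804, 0.1224]
tool_rot: [-3.136, -0.001, 1.41]
contact_force: [-10.8, 2.4, 4.8]
opening: 0.0351
```

```bash
python3 - <<'E'
from h import *
s=monitor.observe();print(s['tool_pos'],s['tool_rot'],s['opening'],s['contact_force'],s['torque'])
im=viewer.read_camera("wrist");np.save("w3.npy",im)
cv2.imwrite("pics/w3.png",cv2.resize(im[100:300,130:380,::-1],(750,600),interpolation=cv2.INTER_CUBIC))
E
```

```text
[ 0.54176173 -0.18044945  0.12241874] [-3.13575381e+00 -5.64196351e-04  1.40961805e+00] 0.03508263939037486 [-10.84620488   2.38023156   4.83442621] [0.30526317 2.10870493 0.04102272]
```

View pics/w3.png

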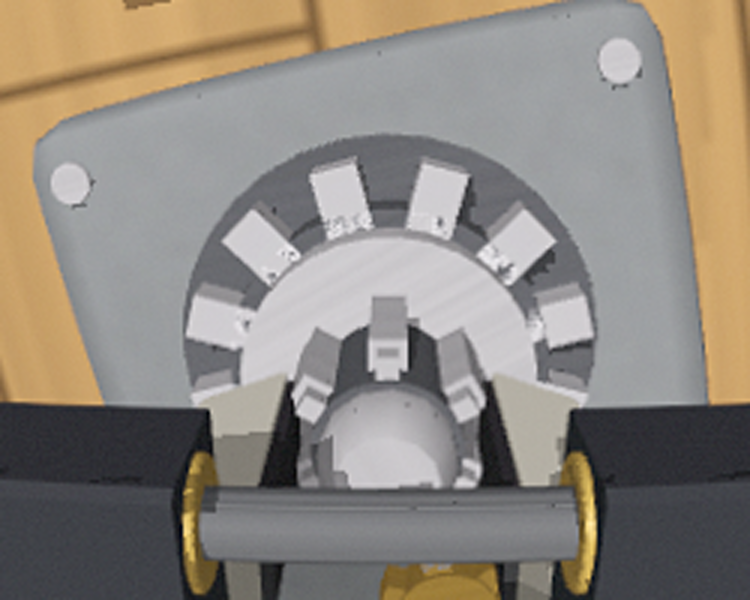

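The pads lie on spline pairs, with one spline straight ahead at (388,330). I turn it +12.4° to bring a gap to the pinion, then release and lift.

Emit:
move_arm(deltas=[{"x":0,"y":-0.002,"z":0,"wx":0,"wy":0,"wz":-4,"hand":0.2},{"x":0,"y":-0.002,"z":0,"wx":0,"wy":0,"wz":-8,"hand":0.2},{"x":0,"y":-0.002,"z":0,"wx":0,"wy":0,"wz":-12.4,"hand":0.2},{"x":0,"y":-0.002,"z":0,"wx":0,"wy":0,"wz":-12.4,"hand":0.2},{"x":0,"y":-0.002,"z":0,"wx":0,"wy":0,"wz":-12.4,"hand":0.2}])

```text
time: 8.12
tool_pos: [0.5419, -0.1805, 0.1224]
tool_rot: [-3.141, -0.0, 1.624]
contact_force: [-4.2, 2.9, 4.9]
opening: 0.0348
```

Emit:
move_arm(deltas=[{"x":0,"y":0,"z":0,"wx":0,"wy":0,"wz":0,"hand":0.6},{"x":0,"y":0,"z":0,"wx":0,"wy":0,"wz":0,"hand":0.6},{"x":0,"y":0,"z":0,"wx":0,"wy":0,"wz":0,"hand":0.6},{"x":0,"y":0,"z":-0.05,"wx":0,"wy":0,"wz":0,"hand":0.6},{"x":0,"y":0,"z":-0.05,"wx":0,"wy":0,"wz":0,"hand":0.6},{"x":0,"y":0,"z":-0.05,"wx":0,"wy":0,"wz":0,"hand":0.6}])

```text
time: 8.88
tool_pos: [0.5424, -0.1809, 0.1714]
tool_rot: [3.141, 0.0, 1.625]
contact_force: [0.0, -0.5, -0.2]
opening: 0.055
```

```bash
python3 - <<'E'
from h import *
s=monitor.observe();print(s['tool_pos'],s['tool_rot'],s['opening'],s['contact_force'],s['torque'])
# knob target: 155 mm along wheel -y from axis
a=np.radians(3.14);k=np.array([.5418,-.1805])+.155*np.array([np.sin(a),-np.cos(a)]);print(k,delta([*k,.17]))
E
```

```text
[ 0.54239966 -0.18088488  0.17144585] [3.14129666e+00 6.23063496e-05 1.62530795e+00] 0.054989965346698935 [ 0.00898867 -0.53719611 -0.2084818 ] [-0.07152364  0.04311837 -0.03139839]
[ 0.55029027 -0.33526729] {'x': np.float64(-0.1546), 'y': np.float64(-0.0005), 'z': np.float64(0.0015), 'wx': np.float64(0.02), 'wy': np.float64(0.0), 'wz': np.float64(0.0)}
```

Emit:
move_arm(deltas=[{"x":-0.06,"y":0,"z":0,"wx":0,"wy":0,"wz":0,"hand":0.6},{"x":-0.12,"y":0,"z":0,"wx":0,"wy":0,"wz":0,"hand":0.6},{"x":-0.1546,"y":-0.0005,"z":0,"wx":0,"wy":0,"wz":0,"hand":0.6},{"x":-0.1546,"y":-0.0005,"z":0,"wx":0,"wy":0,"wz":0,"hand":0.6},{"x":-0.1546,"y":-0.0005,"z":0.04,"wx":0,"wy":0,"wz":0,"hand":0.6},{"x":-0.1546,"y":-0.0005,"z":0.067,"wx":0,"wy":0,"wz":0,"hand":0.6},{"x":-0.1546,"y":-0.0005,"z":0.067,"wx":0,"wy":0,"wz":0,"hand":0.6},{"x":-0.1546,"y":-0.0005,"z":0.067,"wx":0,"wy":0,"wz":0,"hand":0.6}], grip_force=15)

```text
time: 9.88
tool_pos: [0.5509, -0.3349, 0.1054]
tool_rot: [3.141, 0.0, 1.626]
contact_force: [0.0, -0.6, 0.4]
opening: 0.0547
```

Emit:
move_arm(deltas=[{"x":0,"y":0,"z":0,"wx":0,"wy":0,"wz":0,"hand":0.1},{"x":0,"y":0,"z":0,"wx":0,"wy":0,"wz":0,"hand":0.1},{"x":0,"y":0,"z":0,"wx":0,"wy":0,"wz":0,"hand":0.1},{"x":0,"y":0,"z":0,"wx":0,"wy":0,"wz":0,"hand":0.1},{"x":0,"y":0,"z":0,"wx":0,"wy":0,"wz":0,"hand":0.1},{"x":0,"y":0,"z":0,"wx":0,"wy":0,"wz":0,"hand":0.1}])

```text
time: 10.62
tool_pos: [0.5504, -0.3354, 0.1049]
tool_rot: [3.141, 0.0, 1.626]
contact_force: [-1.1, 1.0, 3.0]
opening: 0.0247
```

Emit:
move_arm(deltas=[{"x":0.002,"y":0,"z":0,"wx":0,"wy":0,"wz":0,"hand":0.1},{"x":0.004,"y":0,"z":0,"wx":0,"wy":0,"wz":0,"hand":0.1},{"x":0.006,"y":0,"z":0,"wx":0,"wy":0,"wz":0,"hand":0.1},{"x":0.007,"y":0,"z":0,"wx":0,"wy":0,"wz":0,"hand":0.1},{"x":0.007,"y":0,"z":0,"wx":0,"wy":0,"wz":0,"hand":0.1}])

```text
time: 11.25
tool_pos: [0.5501, -0.3282, 0.1049]
tool_rot: [3.141, 0.0, 1.626]
contact_force: [-2.1, -2.5, 4.6]
opening: 0.0243
```

Emit:
move_arm(deltas=[{"x":0.002,"y":0,"z":0,"wx":0,"wy":0,"wz":0,"hand":0.1},{"x":0.004,"y":0,"z":0,"wx":0,"wy":0,"wz":0,"hand":0.1},{"x":0.006,"y":0,"z":0,"wx":0,"wy":0,"wz":0,"hand":0.1},{"x":0.008,"y":0,"z":0,"wx":0,"wy":0,"wz":0,"hand":0.1},{"x":0.008,"y":0,"z":0,"wx":0,"wy":0,"wz":0,"hand":0.1},{"x":0.008,"y":0,"z":0,"wx":0,"wy":0,"wz":0,"hand":0.1}])

```text
time: 12.0
tool_pos: [0.5497, -0.3222, 0.1049]
tool_rot: [3.141, 0.003, 1.625]
contact_force: [-1.1, -8.1, 2.3]
opening: 0.0245
```

Emit:
move_arm(deltas=[{"x":-0.001,"y":0,"z":0,"wx":0,"wy":0,"wz":0,"hand":0.6},{"x":-0.001,"y":0,"z":0,"wx":0,"wy":0,"wz":0,"hand":0.6},{"x":-0.001,"y":0,"z":0,"wx":0,"wy":0,"wz":0,"hand":0.6},{"x":-0.001,"y":0,"z":-0.06,"wx":0,"wy":0,"wz":0,"hand":0.6},{"x":-0.001,"y":0,"z":-0.11,"wx":0,"wy":0,"wz":0,"hand":0.8},{"x":0.06,"y":0,"z":-0.11,"wx":0,"wy":0,"wz":0,"hand":0.8},{"x":0.12,"y":0.0,"z":-0.11,"wx":0,"wy":0,"wz":0,"hand":0.8},{"x":0.18,"y":0.01,"z":-0.11,"wx":0,"wy":0,"wz":0,"hand":0.8}])

```text
time: 13.0
tool_pos: [0.5491, -0.1381, 0.2147]
tool_rot: [-3.142, -0.001, 1.625]
contact_force: [1.7, 0.0, -0.3]
opening: 0.0737
```

Emit:
move_arm(deltas=[{"x":0.06,"y":0.01,"z":0,"wx":0,"wy":0,"wz":0,"hand":0.8},{"x":0.12,"y":0.02,"z":0,"wx":0,"wy":0,"wz":0,"hand":0.8},{"x":0.18,"y":0.03,"z":0,"wx":0,"wy":0,"wz":0,"hand":0.8},{"x":0.24,"y":0.05,"z":0,"wx":0,"wy":0,"wz":0,"hand":0.8},{"x":0.29,"y":0.055,"z":0,"wx":0,"wy":0,"wz":0,"hand":0.8},{"x":0.29,"y":0.055,"z":0,"wx":0,"wy":0,"wz":0,"hand":0.8},{"x":0.29,"y":0.055,"z":0,"wx":0,"wy":0,"wz":0,"hand":0.8}])

```text
time: 13.88
tool_pos: [0.5884, 0.1524, 0.2143]
tool_rot: [-3.141, 0.0, 1.626]
contact_force: [-0.5, -0.2, -0.5]
opening: 0.0734
```

```bash
python3 - <<'E'
from h import *
import pickle
s=monitor.observe();p=viewer.camera_params("wrist");im=viewer.read_camera("wrist");np.save("w4.npy",im);pickle.dump(p,open("w4.pkl","wb"))
print(s['tool_pos'],s['tool_rot'],s['qpos'])
cv2.imwrite("pics/w4.png",cv2.resize(im[...,::-1],(800,600),interpolation=cv2.INTER_CUBIC))
E
```

```text
[0.58843021 0.15244954 0.21433745] [-3.14080653e+00  3.01148522e-04  1.62634210e+00] [ 1.27604959e-01  5.18841907e-01  1.32987851e+00 -2.53437669e-04
  1.29367801e+00  7.21287345e-02]
```

View pics/w4.png

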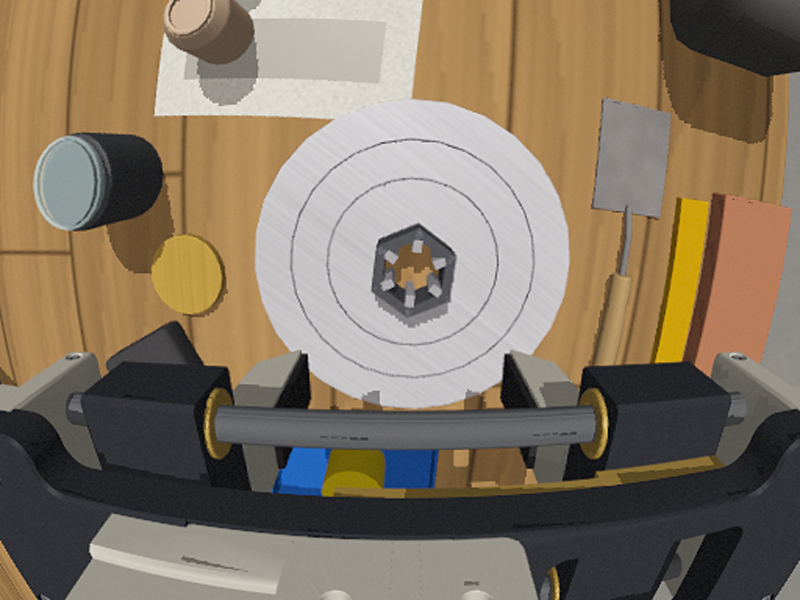

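The wrist view shows the head's hub hexagon centred near (414,267), with vertices near (418,223) and (455,240), and the disc clear around it.

```bash
python3 - <<'E'
from h import *
import pickle
from scipy.optimize import least_squares
p=pickle.load(open("w4.pkl","rb"));B=lambda u,v,z:backw((u/1.5625,v/1.5625),z,p)[:2]
V=np.array([B(*u,.04) for u in [(418,223),(455,240),(449,290),(373,285),(377,240)]]);k=np.array([0,1,2,4,5])
f=lambda q:(V-np.c_[q[0]+q[2]*np.cos(q[3]-k*np.pi/3),q[1]+q[2]*np.sin(q[3]-k*np.pi/3)]).ravel()
d=V[0]-V.mean(0);r=least_squares(f,[*V.mean(0),.0323,np.arctan2(d[1],d[0])]);print("hub",r.x[:3],"vertex",np.degrees(r.x[3])%60,np.sqrt(np.mean(r.fun**2)))
# refine: match a synthetic hex edge by maximizing dark/bright? ridges check
R=np.array([B(*u,.04) for u in [(417,247),(438,261),(433,287),(409,293),(389,284),(391,258)]]);kk=np.arange(6)
f2=lambda q:(R-np.c_[q[0]+q[2]*np.cos(q[3]-kk*np.pi/3),q[1]+q[2]*np.sin(q[3]-kk*np.pi/3)]).ravel()
d=R[0]-R.mean(0);r2=least_squares(f2,[*R.mean(0),.018,np.arctan2(d[1],d[0])]);print("ridges",r2.x[:3],np.degrees(r2.x[3])%60)
D=np.array([B(*u,.008) for u in [(412,98),(256,255),(569,255),(290,348),(534,350),(300,150)]])
A=np.c_[2*D,np.ones(len(D))];x=np.linalg.lstsq(A,(D**2).sum(1),rcond=None)[0];print("disc",x[:2],np.sqrt(x[2]+x[0]**2+x[1]**2))
im=np.load("w4.npy");cv2.imwrite("pics/w4c.png",cv2.resize(im[130:215,225:305,::-1],(560,595),interpolation=cv2.INTER_CUBIC))
E
```

```text
hub [0.59566603 0.16175507 0.03092521] vertex 29.860653535254798 0.0014427905893979315
ridges [0.59525235 0.15667232 0.01769314] 27.03018011655398
disc [0.59667768 0.15608401] 0.12280078347208488
```

View pics/w4c.png

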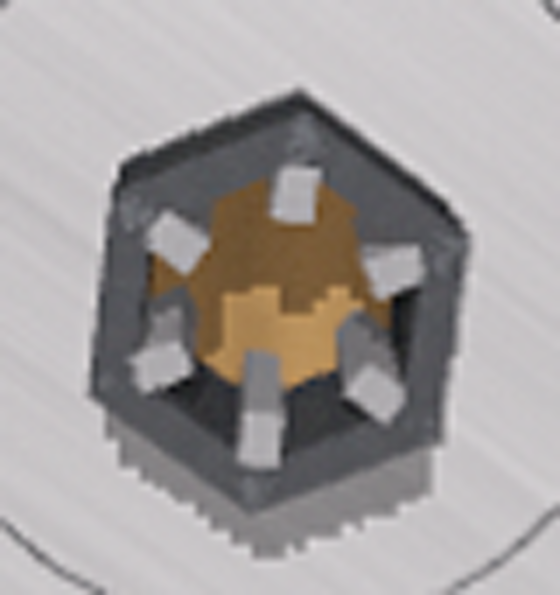

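```bash
python3 - <<'E'
from h import *
import pickle
from scipy.optimize import least_squares
p=pickle.load(open("w4.pkl","rb"));B=lambda x,y,z:backw((225+x/7,130+y/7),z,p)[:2]
for L in [[(302,125),(458,240),(437,440),(258,505),(95,390),(125,205)],[(297,195),(395,268),(375,392),(262,440),(162,365),(180,242)]]:
    R=np.array([B(*u,.04) for u in L]);kk=np.arange(6)
    f=lambda q:(R-np.c_[q[0]+q[2]*np.cos(q[3]-kk*np.pi/3),q[1]+q[2]*np.sin(q[3]-kk*np.pi/3)]).ravel()
    d=R[0]-R.mean(0);r=least_squares(f,[*R.mean(0),.02,np.arctan2(d[1],d[0])]);print(r.x[:3],np.degrees(r.x[3])%60,np.sqrt(np.mean(r.fun**2)))
yaw=np.radians(90-3);print(delta([.5955,.1565,.1],yaw),monitor.observe()['tool_pos'])
E
```

```text
[0.59612117 0.1548483  0.03049234] 26.284881737202923 0.0005992498641584808
[0.59597413 0.15510119 0.01946967] 25.654466188539075 0.00023033704967561846
{'x': np.float64(0.0044), 'y': np.float64(0.0072), 'z': np.float64(0.1145), 'wx': np.float64(-0.03), 'wy': np.float64(0.02), 'wz': np.float64(6.11)} [0.58862396 0.15175514 0.21448144]
```

Emit:
move_arm(deltas=[{"x":0.0028,"y":0.0076,"z":0.06,"wx":0,"wy":0,"wz":7.2,"hand":0.85},{"x":0.0028,"y":0.0076,"z":0.11,"wx":0,"wy":0,"wz":7.2,"hand":0.85},{"x":0.0028,"y":0.0076,"z":0.15,"wx":0,"wy":0,"wz":7.2,"hand":0.85},{"x":0.0028,"y":0.0076,"z":0.175,"wx":0,"wy":0,"wz":7.2,"hand":0.85},{"x":0.0028,"y":0.0076,"z":0.183,"wx":0,"wy":0,"wz":7.2,"hand":0.85},{"x":0.0028,"y":0.0076,"z":0.183,"wx":0,"wy":0,"wz":7.2,"hand":0.85},{"x":0.0028,"y":0.0076,"z":0.183,"wx":0,"wy":0,"wz":7.2,"hand":0.5},{"x":0.0028,"y":0.0076,"z":0.183,"wx":0,"wy":0,"wz":7.2,"hand":0.5}], grip_force=50)

```text
time: 14.92
tool_pos: [0.5968, 0.1558, 0.0329]
tool_rot: [3.14, -0.0, 1.5]
contact_force: [-9.2, 0.7, 4.6]
opening: 0.0623
```

Emit:
move_arm(deltas=[{"x":0,"y":0,"z":0,"wx":0,"wy":0,"wz":0,"hand":0.4},{"x":0,"y":0,"z":0,"wx":0,"wy":0,"wz":0,"hand":0.4},{"x":0,"y":0,"z":0,"wx":0,"wy":0,"wz":0,"hand":0.4},{"x":0,"y":0,"z":0,"wx":0,"wy":0,"wz":0,"hand":0.4}])

```text
time: 15.42
tool_pos: [0.595, 0.1559, 0.0324]
tool_rot: [-3.139, 0.0, 1.5]
contact_force: [-5.3, 0.2, 5.3]
opening: 0.0558
```

```bash
python3 - <<'E'
from h import *
s=monitor.observe();print(s['tool_pos'],s['tool_rot'],s['opening'],s['contact_force'],s['torque'])
E
```

```text
[0.59497087 0.15593701 0.03235988] [-3.13918657e+00  1.83053926e-04  1.49994502e+00] 0.055806222326840786 [-5.26446226  0.17709059  5.31538797] [-0.09497933  1.09949831 -0.11305073]
```

Emit:
move_arm(deltas=[{"x":0,"y":0,"z":-0.03,"wx":0,"wy":0,"wz":0,"hand":0.4},{"x":0,"y":0,"z":-0.08,"wx":0,"wy":0,"wz":0,"hand":0.4},{"x":0,"y":0,"z":-0.13,"wx":0,"wy":0,"wz":0,"hand":0.4},{"x":0,"y":0,"z":-0.165,"wx":0,"wy":0,"wz":0,"hand":0.4},{"x":-0.04,"y":-0.003,"z":-0.165,"wx":0,"wy":0,"wz":5,"hand":0.4},{"x":-0.09,"y":-0.008,"z":-0.165,"wx":0,"wy":0,"wz":12,"hand":0.4},{"x":-0.14,"y":-0.012,"z":-0.165,"wx":0,"wy":0,"wz":18,"hand":0.4},{"x":-0.19,"y":-0.016,"z":-0.165,"wx":0,"wy":0,"wz":22.9,"hand":0.4}])

```text
time: 16.42
tool_pos: [0.5654, -0.0338, 0.1955]
tool_rot: [-3.139, 0.001, 1.098]
contact_force: [1.4, 0.8, -9.7]
opening: 0.0559
```

```bash
python3 - <<'E'
from h import *
s=monitor.observe();print(s['tool_pos'],s['tool_rot'],s['opening'],s['contact_force'],delta([.5419,-.1805,.18],np.radians(63.1)))
E
```

```text
[ 0.56543953 -0.03378758  0.19547056] [-3.13901520e+00  7.16087160e-04  1.09764075e+00] 0.05592558332996568 [ 1.40689584  0.77087428 -9.67449733] {'x': np.float64(-0.1413), 'y': np.float64(0.0459), 'z': np.float64(0.0155), 'wx': np.float64(-0.15), 'wy': np.float64(0.04), 'wz': np.float64(-0.21)}
```

Emit:
move_arm(deltas=[{"x":-0.04,"y":0.013,"z":0,"wx":0,"wy":0,"wz":0,"hand":0.4},{"x":-0.08,"y":0.026,"z":0,"wx":0,"wy":0,"wz":0,"hand":0.4},{"x":-0.12,"y":0.039,"z":0,"wx":0,"wy":0,"wz":0,"hand":0.4},{"x":-0.136,"y":0.046,"z":0,"wx":0,"wy":0,"wz":0,"hand":0.4},{"x":-0.136,"y":0.046,"z":0,"wx":0,"wy":0,"wz":0,"hand":0.4},{"x":-0.136,"y":0.046,"z":0,"wx":0,"wy":0,"wz":0,"hand":0.4},{"x":-0.136,"y":0.046,"z":0,"wx":0,"wy":0,"wz":0,"hand":0.4}])

```text
time: 17.3
tool_pos: [0.5462, -0.1734, 0.1964]
tool_rot: [-3.141, -0.0, 1.102]
contact_force: [0.1, 0.5, -8.2]
opening: 0.0558
```

```bash
python3 - <<'E'
from h import *
s=monitor.observe();print(s['tool_pos'],s['tool_rot'],s['opening'],s['contact_force'],delta([.5419,-.1805,.172],np.radians(63.1)))
E
```

```text
[ 0.54617427 -0.17343624  0.19640814] [-3.14084709e+00 -3.59009436e-04  1.10168550e+00] 0.05584090525111959 [ 0.13183537  0.45089366 -8.24854855] {'x': np.float64(-0.0082), 'y': np.float64(-0.0006), 'z': np.float64(0.0244), 'wx': np.float64(-0.04), 'wy': np.float64(-0.02), 'wz': np.float64(0.02)}
```

Emit:
move_arm(deltas=[{"x":-0.0082,"y":-0.0006,"z":0.01,"wx":0,"wy":0,"wz":0,"hand":0.4},{"x":-0.0082,"y":-0.0006,"z":0.02,"wx":0,"wy":0,"wz":0,"hand":0.4},{"x":-0.0082,"y":-0.0006,"z":0.024,"wx":0,"wy":0,"wz":0,"hand":0.4},{"x":-0.0082,"y":-0.0006,"z":0.03,"wx":0,"wy":0,"wz":0,"hand":0.4},{"x":-0.0082,"y":-0.0006,"z":0.036,"wx":0,"wy":0,"wz":0,"hand":0.4},{"x":-0.0082,"y":-0.0006,"z":0.041,"wx":0,"wy":0,"wz":0,"hand":0.4},{"x":-0.0082,"y":-0.0006,"z":0.041,"wx":0,"wy":0,"wz":0,"hand":0.4}])

```text
time: 18.18
tool_pos: [0.5417, -0.1816, 0.1551]
tool_rot: [-3.141, -0.0, 1.1]
contact_force: [0.8, -0.5, -8.8]
opening: 0.0558
```

```bash
python3 - <<'E'
from h import *
s=monitor.observe();print(s['tool_pos'],s['tool_rot'],s['opening'],s['contact_force'],s['torque'],delta([.5419,-.1805,.119],np.radians(63.1)))
E
```

```text
[ 0.54165685 -0.18159579  0.15512834] [-3.14063439e+00 -1.02208961e-04  1.10021864e+00] 0.05583147076195253 [ 0.84062681 -0.51286842 -8.84527832] [-0.09432966  0.04241201 -0.0335182 ] {'x': np.float64(0.0011), 'y': np.float64(-0.0002), 'z': np.float64(0.0361), 'wx': np.float64(-0.05), 'wy': np.float64(-0.01), 'wz': np.float64(-0.06)}
```

Emit:
move_arm(deltas=[{"x":0.0008,"y":0,"z":0.004,"wx":0,"wy":0,"wz":0,"hand":0.4},{"x":0.0008,"y":0,"z":0.008,"wx":0,"wy":0,"wz":0,"hand":0.4},{"x":0.0008,"y":0,"z":0.012,"wx":0,"wy":0,"wz":0,"hand":0.4},{"x":0.0008,"y":0,"z":0.016,"wx":0,"wy":0,"wz":0,"hand":0.4},{"x":0.0008,"y":0,"z":0.016,"wx":0,"wy":0,"wz":0,"hand":0.4}])

```text
time: 18.8
tool_pos: [0.542, -0.1806, 0.1389]
tool_rot: [-3.14, -0.001, 1.1]
contact_force: [0.2, 2.6, -10.0]
opening: 0.0553
```

Emit:
move_arm(deltas=[{"x":0,"y":0,"z":0.005,"wx":0,"wy":0,"wz":0,"hand":0.4},{"x":0,"y":0,"z":0.01,"wx":0,"wy":0,"wz":0,"hand":0.4},{"x":0,"y":0,"z":0.015,"wx":0,"wy":0,"wz":0,"hand":0.4},{"x":0,"y":0,"z":0.019,"wx":0,"wy":0,"wz":0,"hand":0.4},{"x":0,"y":0,"z":0.02,"wx":0,"wy":0,"wz":0,"hand":0.4},{"x":0,"y":0,"z":0.0205,"wx":0,"wy":0,"wz":0,"hand":0.4},{"x":0,"y":0,"z":0.0205,"wx":0,"wy":0,"wz":0,"hand":0.4}])

```text
time: 19.68
tool_pos: [0.5422, -0.1806, 0.119]
tool_rot: [-3.141, -0.001, 1.1]
contact_force: [-0.7, 4.7, -5.9]
opening: 0.0555
```

Emit:
move_arm(deltas=[{"x":0,"y":0,"z":0,"wx":0,"wy":0,"wz":0,"hand":0.8},{"x":0,"y":0,"z":0,"wx":0,"wy":0,"wz":0,"hand":0.8},{"x":0,"y":0,"z":0,"wx":0,"wy":0,"wz":0,"hand":0.8},{"x":0,"y":0,"z":0,"wx":0,"wy":0,"wz":0,"hand":0.8},{"x":0,"y":0,"z":-0.06,"wx":0,"wy":0,"wz":0,"hand":0.8},{"x":0,"y":0,"z":-0.12,"wx":0,"wy":0,"wz":0,"hand":0.8},{"x":0,"y":0,"z":-0.12,"wx":0,"wy":0,"wz":0,"hand":0.8},{"x":0,"y":0,"z":-0.12,"wx":0,"wy":0,"wz":0,"hand":0.8}])

```text
time: 20.68
tool_pos: [0.542, -0.1809, 0.2388]
tool_rot: [-3.141, -0.0, 1.1]
contact_force: [-0.5, -0.6, -1.3]
opening: 0.0736
```

```bash
python3 - <<'E'
from h import *
import pickle
s=monitor.observe();p=viewer.camera_params("wrist");im=viewer.read_camera("wrist");pickle.dump(p,open("w5.pkl","wb"))
print(s['tool_pos'],s['tool_rot'],s['opening'])
a=im[60:300,120:400,::-1]
t=viewer.read_camera("top");np.save("t5.npy",t)
b=t[140:260,105:265,::-1]
c=np.hstack([cv2.resize(a,(400,343)),cv2.resize(b,(400,300))[:300].copy() if 0 else cv2.copyMakeBorder(cv2.resize(b,(400,300)),0,43,0,0,0)])
cv2.imwrite("pics/w5.png",c)
E
```

```text
[ 0.54195576 -0.18094671  0.23876216] [-3.14136285e+00 -1.34312892e-05  1.10016429e+00] 0.0735813074098901
```

View pics/w5.png

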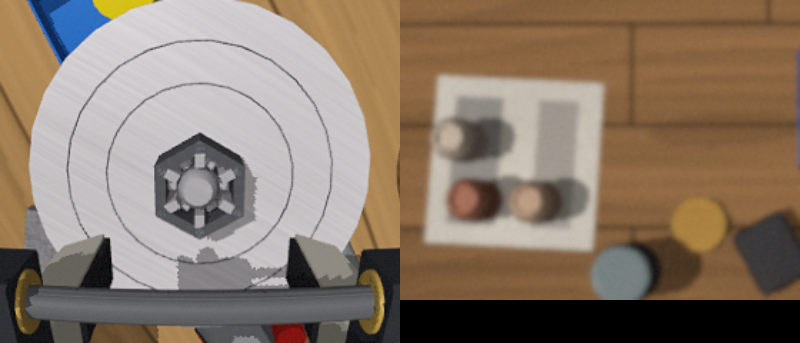

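The head is home with the nose through the hub. Three beakers remain at their places. I go over for a close look.

```bash
python3 - <<'E'
from h import *
print(delta([.46,.32,.24],np.radians(90)))
E
```

```text
{'x': np.float64(0.4093), 'y': np.float64(-0.2998), 'z': np.float64(-0.0016), 'wx': np.float64(-0.16), 'wy': np.float64(-0.04), 'wz': np.float64(-26.97)}
```

Emit:
move_arm(deltas=[{"x":0.409,"y":-0.3,"z":0,"wx":0,"wy":0,"wz":-27,"hand":0.75},{"x":0.409,"y":-0.3,"z":0,"wx":0,"wy":0,"wz":-27,"hand":0.75},{"x":0.409,"y":-0.3,"z":0,"wx":0,"wy":0,"wz":-27,"hand":0.75},{"x":0.409,"y":-0.3,"z":0,"wx":0,"wy":0,"wz":-27,"hand":0.75},{"x":0.409,"y":-0.3,"z":0,"wx":0,"wy":0,"wz":-27,"hand":0.75},{"x":0.409,"y":-0.3,"z":0,"wx":0,"wy":0,"wz":-27,"hand":0.75},{"x":0.409,"y":-0.3,"z":0,"wx":0,"wy":0,"wz":-27,"hand":0.75},{"x":0.409,"y":-0.3,"z":0,"wx":0,"wy":0,"wz":-27,"hand":0.75}])

```text
time: 21.78
tool_pos: [0.4604, 0.3141, 0.2377]
tool_rot: [-3.139, 0.001, 1.571]
contact_force: [0.7, 0.9, -0.7]
opening: 0.0687
```

```bash
python3 - <<'E'
from h import *
print(monitor.observe()['tool_pos'],delta([.46,.32,.24],np.radians(90)))
E
```

```text
[0.46042403 0.31408604 0.23765377] {'x': np.float64(0.0059), 'y': np.float64(-0.0004), 'z': np.float64(-0.0024), 'wx': np.float64(-0.12), 'wy': np.float64(0.07), 'wz': np.float64(0.03)}
```

Emit:
move_arm(deltas=[{"x":0,"y":0,"z":0,"wx":0,"wy":0,"wz":0,"hand":0.75},{"x":0,"y":0,"z":0,"wx":0,"wy":0,"wz":0,"hand":0.75},{"x":0,"y":0,"z":0,"wx":0,"wy":0,"wz":0,"hand":0.75}])

```text
time: 22.15
tool_pos: [0.4617, 0.3111, 0.2386]
tool_rot: [-3.141, 0.001, 1.57]
contact_force: [0.4, -0.3, 0.4]
opening: 0.0683
```

```bash
python3 - <<'E'
from h import *
import pickle
s=monitor.observe();p=viewer.camera_params("wrist");im=viewer.read_camera("wrist");np.save("w6.npy",im);pickle.dump(p,open("w6.pkl","wb"))
print(s['tool_pos'],s['tool_rot'])
cv2.imwrite("pics/w6.png",cv2.resize(im[:330,60:500,::-1],(800,600),interpolation=cv2.INTER_CUBIC))
E
```

```text
[0.46173872 0.311121   0.23862369] [-3.14066845e+00  7.32353806e-04  1.56970925e+00]
```

View pics/w6.png

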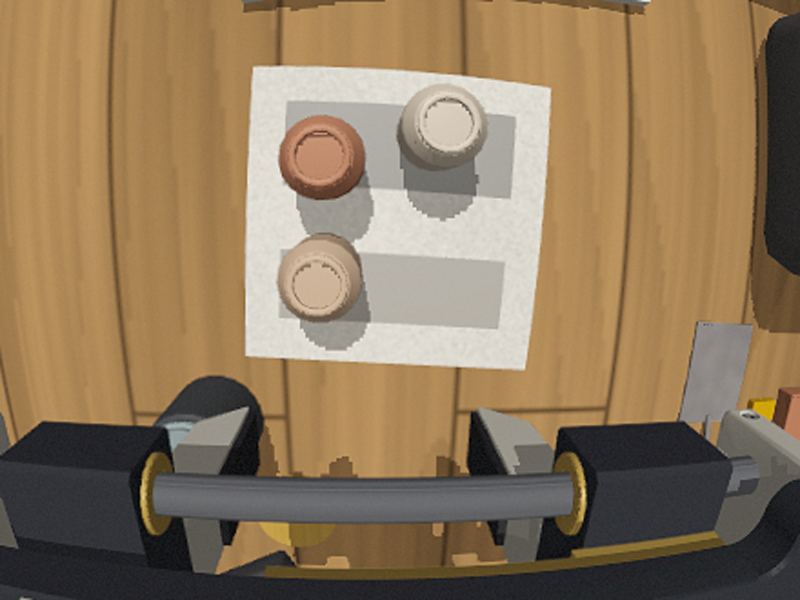

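Tops of the three beakers: orange (321,156), cream (447,124), tan (317,287).

```bash
python3 - <<'E'
from h import *
import pickle
p=pickle.load(open("w6.pkl","rb"));B=lambda u,v,z:backw((u/1.818+60,v/1.818),z,p)[:2]
for n,u in dict(orange=(321,156),cream=(447,124),tan=(317,287)).items(): print(n,B(*u,.071))
b=B(317,287,.071);print(delta([*b,.06],np.radians(90)))
E
```

```text
orange [0.44058558 0.40869886]
cream [0.51086004 0.42773651]
tan [0.43745576 0.33389107]
{'x': np.float64(0.0228), 'y': np.float64(-0.0243), 'z': np.float64(0.1789), 'wx': np.float64(-0.03), 'wy': np.float64(0.02), 'wz': np.float64(-0.08)}
```

```bash
python3 - <<'E'
from h import *
p=viewer.camera_params("top");im=np.load("t5.npy");g=im[185:240,110:175].astype(int)
for n,u in dict(tan=(533,201),orange=(472,200),cream=(457,138)).items(): print(n,back(((u[0]-400)/2.5+105,u[1]/2.5+140),.071,p))
cv2.imwrite("pics/t5.png",cv2.resize(im[175:240,105:185,::-1],(800,650),interpolation=cv2.INTER_CUBIC)[:600])
E
```

```text
tan [0.43496065 0.32593748 0.071     ]
orange [0.43631089 0.39735784 0.071     ]
cream [0.50914646 0.41700134 0.071     ]
```

View pics/t5.png

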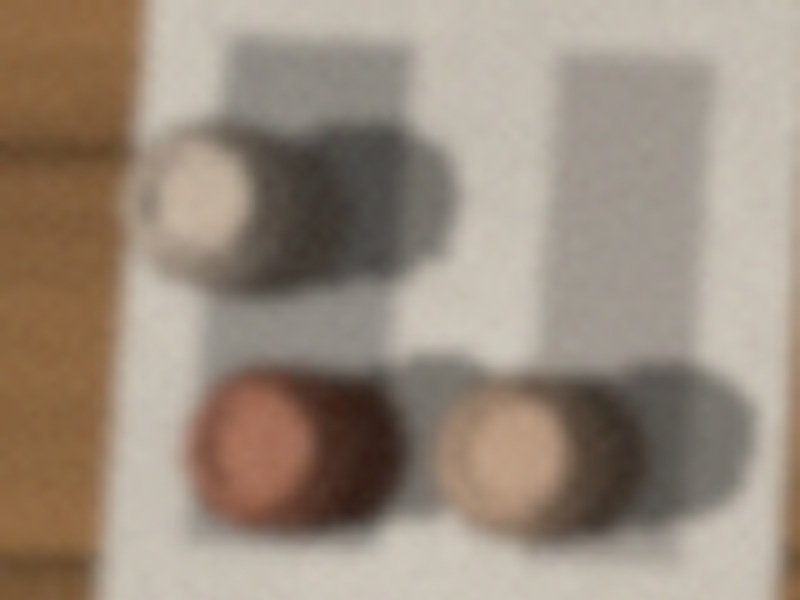

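Emit:
move_arm(deltas=[{"x":0.021,"y":-0.0255,"z":0.05,"wx":0,"wy":0,"wz":0,"hand":0.85},{"x":0.021,"y":-0.0255,"z":0.1,"wx":0,"wy":0,"wz":0,"hand":0.85},{"x":0.021,"y":-0.0255,"z":0.15,"wx":0,"wy":0,"wz":0,"hand":0.85},{"x":0.021,"y":-0.0255,"z":0.184,"wx":0,"wy":0,"wz":0,"hand":0.85},{"x":0.021,"y":-0.0255,"z":0.184,"wx":0,"wy":0,"wz":0,"hand":0.85},{"x":0.021,"y":-0.0255,"z":0.184,"wx":0,"wy":0,"wz":0,"hand":0.4},{"x":0.021,"y":-0.0255,"z":0.184,"wx":0,"wy":0,"wz":0,"hand":0.4},{"x":0.021,"y":-0.0255,"z":0.184,"wx":0,"wy":0,"wz":0,"hand":0.4}], grip_force=15)

```text
time: 23.2
tool_pos: [0.4365, 0.3337, 0.0565]
tool_rot: [3.14, -0.001, 1.571]
contact_force: [-0.5, 0.1, 1.2]
opening: 0.0528
```

Emit:
move_arm(deltas=[{"x":0,"y":0,"z":0,"wx":0,"wy":0,"wz":0,"hand":0.4},{"x":0,"y":0,"z":0,"wx":0,"wy":0,"wz":0,"hand":0.4},{"x":0,"y":0,"z":0,"wx":0,"wy":0,"wz":0,"hand":0.4}])

```text
time: 23.58
tool_pos: [0.4364, 0.3337, 0.0563]
tool_rot: [3.14, -0.001, 1.572]
contact_force: [-1.3, -0.7, 6.9]
opening: 0.0514
```

```bash
cat >> h.py <<'E'
HC=np.array([.542,-.1806])
def slot(deg,r=.072): return HC+r*np.array([np.cos(np.radians(deg)),np.sin(np.radians(deg))])
E
python3 - <<'E'
from h import *
s=monitor.observe();print(s['tool_pos'],s['tool_rot'],s['opening'],s['contact_force'])
for d in (118,180,242):
  print(d,slot(d),delta([*slot(d),.25],np.radians({118:28,180:90,242:152}[d])))
E
```

```text
[0.43640679 0.33366837 0.05634973] [ 3.13997049e+00 -8.84363862e-04  1.57154470e+00] 0.05135395085343782 [-1.33565366 -0.72911932  6.88756832]
118 [ 0.50819805 -0.11702777] {'x': np.float64(-0.4506), 'y': np.float64(0.0718), 'z': np.float64(-0.1939), 'wx': np.float64(0.06), 'wy': np.float64(-0.1), 'wz': np.float64(62.04)}
180 [ 0.47   -0.1806] {'x': np.float64(-0.5141), 'y': np.float64(0.0335), 'z': np.float64(-0.1941), 'wx': np.float64(0.09), 'wy': np.float64(-0.05), 'wz': np.float64(0.04)}
242 [ 0.50819805 -0.24417223] {'x': np.float64(-0.5777), 'y': np.float64(0.0717), 'z': np.float64(-0.194), 'wx': np.float64(0.11), 'wy': np.float64(0.0), 'wz': np.float64(-61.96)}
```

Emit:
move_arm(deltas=[{"x":0,"y":0,"z":-0.05,"wx":0,"wy":0,"wz":0,"hand":0.4},{"x":0,"y":0,"z":-0.1,"wx":0,"wy":0,"wz":0,"hand":0.4},{"x":-0.02,"y":0.001,"z":-0.15,"wx":0,"wy":0,"wz":0,"hand":0.4},{"x":-0.08,"y":0.005,"z":-0.17,"wx":0,"wy":0,"wz":0,"hand":0.4},{"x":-0.14,"y":0.01,"z":-0.17,"wx":0,"wy":0,"wz":0,"hand":0.4},{"x":-0.2,"y":0.014,"z":-0.17,"wx":0,"wy":0,"wz":0,"hand":0.4},{"x":-0.26,"y":0.018,"z":-0.17,"wx":0,"wy":0,"wz":0,"hand":0.4},{"x":-0.32,"y":0.022,"z":-0.17,"wx":0,"wy":0,"wz":0,"hand":0.4}])

```text
time: 24.58
tool_pos: [0.4579, 0.0116, 0.2254]
tool_rot: [3.141, 0.0, 1.572]
contact_force: [0.7, 0.1, -0.8]
opening: 0.0514
```

Emit:
move_arm(deltas=[{"x":-0.06,"y":0.004,"z":0,"wx":0,"wy":0,"wz":0,"hand":0.4},{"x":-0.12,"y":0.008,"z":0,"wx":0,"wy":0,"wz":0,"hand":0.4},{"x":-0.17,"y":0.011,"z":0,"wx":0,"wy":0,"wz":0,"hand":0.4},{"x":-0.194,"y":0.0115,"z":0,"wx":0,"wy":0,"wz":0,"hand":0.4},{"x":-0.194,"y":0.0115,"z":0,"wx":0,"wy":0,"wz":0,"hand":0.4},{"x":-0.194,"y":0.0115,"z":0,"wx":0,"wy":0,"wz":0,"hand":0.4},{"x":-0.194,"y":0.0115,"z":0,"wx":0,"wy":0,"wz":0,"hand":0.4}])

```text
time: 25.45
tool_pos: [0.4698, -0.1794, 0.2252]
tool_rot: [-3.142, -0.0, 1.573]
contact_force: [0.7, 0.3, -1.3]
opening: 0.0516
```

```bash
python3 - <<'E'
from h import *
s=monitor.observe();print(s['tool_pos'],s['tool_rot'],s['opening'],delta([*slot(180),.151],np.pi/2))
E
```

```text
[ 0.46977963 -0.17937294  0.22519622] [-3.14157659e+00 -3.22165679e-04  1.57296691e+00] 0.051604052227130805 {'x': np.float64(-0.0013), 'y': np.float64(0.0002), 'z': np.float64(0.0742), 'wx': np.float64(-0.0), 'wy': np.float64(-0.02), 'wz': np.float64(0.12)}
```

Emit:
move_arm(deltas=[{"x":-0.001,"y":0,"z":0.03,"wx":0,"wy":0,"wz":0,"hand":0.4},{"x":-0.001,"y":0,"z":0.055,"wx":0,"wy":0,"wz":0,"hand":0.4},{"x":-0.001,"y":0,"z":0.07,"wx":0,"wy":0,"wz":0,"hand":0.4},{"x":-0.001,"y":0,"z":0.0745,"wx":0,"wy":0,"wz":0,"hand":0.4},{"x":-0.001,"y":0,"z":0.0745,"wx":0,"wy":0,"wz":0,"hand":0.4},{"x":-0.001,"y":0,"z":0.0745,"wx":0,"wy":0,"wz":0,"hand":0.4}])

```text
time: 26.2
tool_pos: [0.4703, -0.1816, 0.1513]
tool_rot: [3.14, 0.001, 1.572]
contact_force: [0.1, 0.5, -1.9]
opening: 0.0515
```

Emit:
move_arm(deltas=[{"x":0,"y":0,"z":0,"wx":0,"wy":0,"wz":0,"hand":0.66},{"x":0,"y":0,"z":0,"wx":0,"wy":0,"wz":0,"hand":0.66},{"x":0,"y":0,"z":0,"wx":0,"wy":0,"wz":0,"hand":0.66},{"x":0,"y":0,"z":-0.03,"wx":0,"wy":0,"wz":0,"hand":0.66},{"x":0,"y":0,"z":-0.08,"wx":0,"wy":0,"wz":0,"hand":0.66},{"x":0.05,"y":0,"z":-0.1,"wx":0,"wy":0,"wz":-10,"hand":0.7},{"x":0.11,"y":-0.003,"z":-0.1,"wx":0,"wy":0,"wz":-20,"hand":0.8},{"x":0.17,"y":-0.007,"z":-0.1,"wx":0,"wy":0,"wz":-28,"hand":0.85}])

```text
time: 27.2
tool_pos: [0.4626, -0.0102, 0.2511]
tool_rot: [3.14, 0.001, 2.064]
contact_force: [0.0, -0.4, 0.3]
opening: 0.0763
```

```bash
python3 - <<'E'
from h import *
s=monitor.observe();print(s['tool_pos'],s['tool_rot'],s['opening'],delta([.439,.406,.22],np.radians(118)))
# quick check that remaining beakers have not moved: diff top images
t=viewer.read_camera("top");d=np.abs(t.astype(int)-np.load("t5.npy")).max(2)>40;print("cells changed near orange/cream",d[175:240,105:147].sum(), np.argwhere(d[175:240,105:147])[:5])
np.save("t6.npy",t)
E
```

```text
[ 0.4625514 -0.0101897  0.2510648] [3.14043171e+00 6.33863504e-04 2.06395300e+00] 0.07628499553058822 {'x': np.float64(0.3778), 'y': np.float64(0.1762), 'z': np.float64(0.031), 'wx': np.float64(0.07), 'wy': np.float64(0.04), 'wz': np.float64(0.26)}
cells changed near orange/cream 0 []
```

Emit:
move_arm(deltas=[{"x":0.378,"y":0.176,"z":0.03,"wx":0,"wy":0,"wz":-34,"hand":0.85},{"x":0.378,"y":0.176,"z":0.03,"wx":0,"wy":0,"wz":-34,"hand":0.85},{"x":0.378,"y":0.176,"z":0.03,"wx":0,"wy":0,"wz":-34,"hand":0.85},{"x":0.378,"y":0.176,"z":0.03,"wx":0,"wy":0,"wz":-34,"hand":0.85},{"x":0.378,"y":0.176,"z":0.03,"wx":0,"wy":0,"wz":-34,"hand":0.85},{"x":0.378,"y":0.176,"z":0.03,"wx":0,"wy":0,"wz":-34,"hand":0.85},{"x":0.378,"y":0.176,"z":0.03,"wx":0,"wy":0,"wz":-34,"hand":0.85},{"x":0.378,"y":0.176,"z":0.03,"wx":0,"wy":0,"wz":-34,"hand":0.85}])

```text
time: 28.25
tool_pos: [0.4395, 0.4071, 0.2196]
tool_rot: [-3.141, -0.001, 2.657]
contact_force: [0.3, -1.1, -0.7]
opening: 0.0781
```

Emit:
move_arm(deltas=[{"x":0,"y":0,"z":0,"wx":0,"wy":0,"wz":0,"hand":0.85},{"x":0,"y":0,"z":0,"wx":0,"wy":0,"wz":0,"hand":0.85},{"x":0,"y":0,"z":0,"wx":0,"wy":0,"wz":0,"hand":0.85}])

```text
time: 28.62
tool_pos: [0.4408, 0.4038, 0.2211]
tool_rot: [3.141, 0.0, 2.652]
contact_force: [0.2, 0.1, -0.7]
opening: 0.0782
```

```bash
python3 - <<'E'
from h import *
s=monitor.observe();print(s['tool_pos'],s['tool_rot'],s['opening'],delta([.439,.406,.054],np.radians(152)))
E
```

```text
[0.44084579 0.40380368 0.22109718] [3.14107922e+00 2.89572643e-04 2.65192341e+00] 0.07822166452238632 {'x': np.float64(0.0027), 'y': np.float64(0.001), 'z': np.float64(0.1671), 'wx': np.float64(0.03), 'wy': np.float64(0.02), 'wz': np.float64(-0.06)}
```

Emit:
move_arm(deltas=[{"x":0.0027,"y":0.001,"z":0.05,"wx":0,"wy":0,"wz":0,"hand":0.85},{"x":0.0027,"y":0.001,"z":0.1,"wx":0,"wy":0,"wz":0,"hand":0.85},{"x":0.0027,"y":0.001,"z":0.14,"wx":0,"wy":0,"wz":0,"hand":0.85},{"x":0.0027,"y":0.001,"z":0.165,"wx":0,"wy":0,"wz":0,"hand":0.85},{"x":0.0027,"y":0.001,"z":0.165,"wx":0,"wy":0,"wz":0,"hand":0.85},{"x":0.0027,"y":0.001,"z":0.165,"wx":0,"wy":0,"wz":0,"hand":0.4},{"x":0.0027,"y":0.001,"z":0.165,"wx":0,"wy":0,"wz":0,"hand":0.4},{"x":0.0027,"y":0.001,"z":0.165,"wx":0,"wy":0,"wz":0,"hand":0.4}])

```text
time: 29.62
tool_pos: [0.4389, 0.4072, 0.0568]
tool_rot: [3.14, 0.001, 2.653]
contact_force: [0.4, 0.2, -0.3]
opening: 0.0526
```

Emit:
move_arm(deltas=[{"x":0,"y":0,"z":0,"wx":0,"wy":0,"wz":0,"hand":0.4},{"x":0,"y":0,"z":0,"wx":0,"wy":0,"wz":0,"hand":0.4},{"x":0,"y":0,"z":0,"wx":0,"wy":0,"wz":0,"hand":0.4},{"x":0,"y":0,"z":-0.05,"wx":0,"wy":0,"wz":0,"hand":0.4},{"x":0,"y":0,"z":-0.11,"wx":0,"wy":0,"wz":0,"hand":0.4},{"x":0,"y":0,"z":-0.17,"wx":0,"wy":0,"wz":0,"hand":0.4},{"x":0,"y":0,"z":-0.17,"wx":0,"wy":0,"wz":0,"hand":0.4}])

```text
time: 30.5
tool_pos: [0.4402, 0.4083, 0.2312]
tool_rot: [3.132, 0.005, 2.654]
contact_force: [0.3, 0.4, -1.9]
opening: 0.0512
```

```bash
python3 - <<'E'
from h import *
s=monitor.observe();print(s['tool_pos'],s['tool_rot'],s['opening'],delta([*slot(242),.23],np.radians(152)))
E
```

```text
[0.44019674 0.40832146 0.23116873] [3.13200042 0.00469608 2.65363256] 0.0512355525854591 {'x': np.float64(-0.366), 'y': np.float64(-0.5445), 'z': np.float64(-0.0023), 'wx': np.float64(0.55), 'wy': np.float64(0.27), 'wz': np.float64(0.04)}
```

Emit:
move_arm(deltas=[{"x":-0.366,"y":-0.5445,"z":-0.035,"wx":0,"wy":0,"wz":0,"hand":0.4},{"x":-0.366,"y":-0.5445,"z":-0.035,"wx":0,"wy":0,"wz":0,"hand":0.4},{"x":-0.366,"y":-0.5445,"z":-0.035,"wx":0,"wy":0,"wz":0,"hand":0.4},{"x":-0.366,"y":-0.5445,"z":-0.035,"wx":0,"wy":0,"wz":0,"hand":0.4},{"x":-0.366,"y":-0.5445,"z":-0.035,"wx":0,"wy":0,"wz":0,"hand":0.4},{"x":-0.366,"y":-0.5445,"z":-0.035,"wx":0,"wy":0,"wz":0,"hand":0.4},{"x":-0.366,"y":-0.5445,"z":-0.035,"wx":0,"wy":0,"wz":0,"hand":0.4},{"x":-0.366,"y":-0.5445,"z":-0.035,"wx":0,"wy":0,"wz":0,"hand":0.4}])

```text
time: 31.5
tool_pos: [0.4894, -0.0915, 0.251]
tool_rot: [-3.141, -0.002, 2.653]
contact_force: [1.5, 0.0, -0.9]
opening: 0.0516
```

```bash
python3 - <<'E'
from h import *
s=monitor.observe();print(s['tool_pos'],s['tool_rot'],s['opening'],delta([*slot(242),.255],np.radians(152)))
E
```

```text
[ 0.48938428 -0.09148287  0.25100984] [-3.14147809e+00 -2.29345584e-03  2.65341171e+00] 0.05161476175057789 {'x': np.float64(-0.0882), 'y': np.float64(-0.126), 'z': np.float64(-0.0042), 'wx': np.float64(-0.01), 'wy': np.float64(-0.13), 'wz': np.float64(0.03)}
```

Emit:
move_arm(deltas=[{"x":-0.085,"y":-0.121,"z":0,"wx":0,"wy":0,"wz":0,"hand":0.4},{"x":-0.085,"y":-0.121,"z":0,"wx":0,"wy":0,"wz":0,"hand":0.4},{"x":-0.085,"y":-0.121,"z":0,"wx":0,"wy":0,"wz":0,"hand":0.4},{"x":-0.085,"y":-0.121,"z":0,"wx":0,"wy":0,"wz":0,"hand":0.4},{"x":-0.085,"y":-0.121,"z":0,"wx":0,"wy":0,"wz":0,"hand":0.4},{"x":-0.085,"y":-0.121,"z":0,"wx":0,"wy":0,"wz":0,"hand":0.4}])

```text
time: 32.25
tool_pos: [0.5085, -0.2347, 0.2523]
tool_rot: [3.141, -0.0, 2.656]
contact_force: [-0.2, -0.7, -0.2]
opening: 0.0517
```

```bash
python3 - <<'E'
from h import *
s=monitor.observe();print(s['tool_pos'],s['tool_rot'],s['opening'],delta([*slot(242),.151],np.radians(152)))
E
```

```text
[ 0.50853371 -0.23474214  0.25230587] [ 3.14121475e+00 -3.46116769e-04  2.65550838e+00] 0.051663316173963164 {'x': np.float64(-0.0041), 'y': np.float64(-0.0085), 'z': np.float64(0.1013), 'wx': np.float64(0.02), 'wy': np.float64(-0.02), 'wz': np.float64(0.15)}
```

Emit:
move_arm(deltas=[{"x":-0.0041,"y":-0.0085,"z":0.03,"wx":0,"wy":0,"wz":0,"hand":0.4},{"x":-0.0041,"y":-0.0085,"z":0.07,"wx":0,"wy":0,"wz":0,"hand":0.4},{"x":-0.0041,"y":-0.0085,"z":0.095,"wx":0,"wy":0,"wz":0,"hand":0.4},{"x":-0.0041,"y":-0.0085,"z":0.1015,"wx":0,"wy":0,"wz":0,"hand":0.4},{"x":-0.0041,"y":-0.0085,"z":0.1015,"wx":0,"wy":0,"wz":0,"hand":0.4},{"x":-0.0041,"y":-0.0085,"z":0.1015,"wx":0,"wy":0,"wz":0,"hand":0.4}])

```text
time: 33.0
tool_pos: [0.5086, -0.2457, 0.1518]
tool_rot: [-3.142, 0.002, 2.654]
contact_force: [-0.5, 1.1, -1.5]
opening: 0.0515
```

Emit:
move_arm(deltas=[{"x":0,"y":0,"z":0,"wx":0,"wy":0,"wz":0,"hand":0.66},{"x":0,"y":0,"z":0,"wx":0,"wy":0,"wz":0,"hand":0.66},{"x":0,"y":0,"z":0,"wx":0,"wy":0,"wz":0,"hand":0.66},{"x":0,"y":0,"z":-0.04,"wx":0,"wy":0,"wz":0,"hand":0.66},{"x":0,"y":0,"z":-0.1,"wx":0,"wy":0,"wz":0,"hand":0.66},{"x":0,"y":0,"z":-0.1,"wx":0,"wy":0,"wz":0,"hand":0.8}])

```text
time: 33.75
tool_pos: [0.51, -0.2471, 0.2559]
tool_rot: [-3.141, 0.01, 2.654]
contact_force: [0.4, -1.6, -1.3]
opening: 0.0668
```

```bash
python3 - <<'E'
from h import *
s=monitor.observe();print(s['tool_pos'],s['tool_rot'],s['opening'],delta([.510,.4255,.24],np.radians(208)))
t=viewer.read_camera("top");d=np.abs(t.astype(int)-np.load("t5.npy")).max(2)>40;print("changed near cream",d[178:208,105:140].sum())
E
```

```text
[ 0.51002089 -0.24710165  0.25590237] [-3.14066354  0.01024799  2.65354439] 0.06684835000108814 {'x': np.float64(0.3155), 'y': np.float64(0.5941), 'z': np.float64(0.0121), 'wx': np.float64(-0.34), 'wy': np.float64(0.51), 'wz': np.float64(-55.96)}
changed near cream 247
```

```bash
python3 - <<'E'
from h import *
t=viewer.read_camera("top");np.save("t7.npy",t)
cv2.imwrite("pics/t7.png",cv2.resize(t[165:245,90:190,::-1],(750,600),interpolation=cv2.INTER_CUBIC))
E
```

```text
(no output)
```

View pics/t7.png

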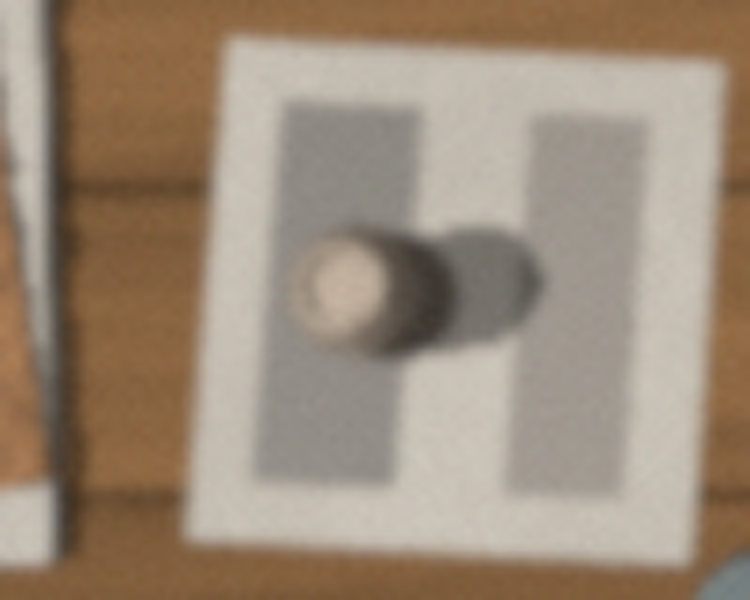

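The cream beaker has been knocked aside; its foot is now at (350,287).

```bash
python3 - <<'E'
from h import *
p=viewer.camera_params("top")
for u in [(125.7,195),(136.7,203.3)]: print(back(u,.071,p))
b=back((136.7,203.3),.071,p)[:2]+[.001,.002]
s=monitor.observe();print(s['tool_pos'],delta([*b,.24],np.radians(208)))
E
```

```text
[0.50975492 0.42320353 0.071     ]
[0.48520245 0.39016189 0.071     ]
[ 0.50810826 -0.24587319  0.25109792] {'x': np.float64(0.3186), 'y': np.float64(0.5532), 'z': np.float64(0.0107), 'wx': np.float64(-0.03), 'wy': np.float64(0.06), 'wz': np.float64(-55.97)}
```

Emit:
move_arm(deltas=[{"x":0.318,"y":0.553,"z":0.01,"wx":0,"wy":0,"wz":-56,"hand":0.9},{"x":0.318,"y":0.553,"z":0.01,"wx":0,"wy":0,"wz":-56,"hand":0.9},{"x":0.318,"y":0.553,"z":0.01,"wx":0,"wy":0,"wz":-56,"hand":0.9},{"x":0.318,"y":0.553,"z":0.01,"wx":0,"wy":0,"wz":-56,"hand":0.9},{"x":0.318,"y":0.553,"z":0.01,"wx":0,"wy":0,"wz":-56,"hand":0.9},{"x":0.318,"y":0.553,"z":0.01,"wx":0,"wy":0,"wz":-56,"hand":0.9},{"x":0.318,"y":0.553,"z":0.01,"wx":0,"wy":0,"wz":-56,"hand":0.9},{"x":0.318,"y":0.553,"z":0.01,"wx":0,"wy":0,"wz":-56,"hand":0.9}])

```text
time: 34.85
tool_pos: [0.4902, 0.2555, 0.2412]
tool_rot: [3.141, -0.003, -2.652]
contact_force: [1.3, -0.6, -0.2]
opening: 0.0827
```

```bash
python3 - <<'E'
from h import *
print(monitor.observe()['tool_pos'],delta([.486,.392,.24],np.radians(208)))
E
```

```text
[0.49018538 0.25554028 0.24119543] {'x': np.float64(-0.0604), 'y': np.float64(0.1224), 'z': np.float64(0.0011), 'wx': np.float64(0.02), 'wy': np.float64(-0.17), 'wz': np.float64(0.03)}
```

Emit:
move_arm(deltas=[{"x":-0.058,"y":0.118,"z":0,"wx":0,"wy":0,"wz":0,"hand":0.9},{"x":-0.058,"y":0.118,"z":0,"wx":0,"wy":0,"wz":0,"hand":0.9},{"x":-0.058,"y":0.118,"z":0,"wx":0,"wy":0,"wz":0,"hand":0.9},{"x":-0.058,"y":0.118,"z":0,"wx":0,"wy":0,"wz":0,"hand":0.9},{"x":-0.058,"y":0.118,"z":0,"wx":0,"wy":0,"wz":0,"hand":0.9},{"x":-0.058,"y":0.118,"z":0,"wx":0,"wy":0,"wz":0,"hand":0.9}])

```text
time: 35.6
tool_pos: [0.4874, 0.3838, 0.2431]
tool_rot: [-3.141, 0.0, -2.654]
contact_force: [0.2, -0.1, -1.1]
opening: 0.0828
```

```bash
python3 - <<'E'
from h import *
s=monitor.observe();p=viewer.camera_params("wrist");im=viewer.read_camera("wrist")
print(s['tool_pos'],delta([.486,.392,.056],np.radians(208)))
q=projw([.486,.392,.071],p);print(q)
# light foot/body of cream beaker: check blob against expected position
cv2.imwrite("pics/w8.png",cv2.resize(im[60:260,160:360,::-1],(600,600),interpolation=cv2.INTER_CUBIC))
E
```

```text
[0.48742983 0.38384444 0.24310682] {'x': np.float64(-0.0025), 'y': np.float64(0.0077), 'z': np.float64(0.1872), 'wx': np.float64(-0.0), 'wy': np.float64(0.01), 'wz': np.float64(-0.07)}
[268.09281607 179.92497625]
```

View pics/w8.png

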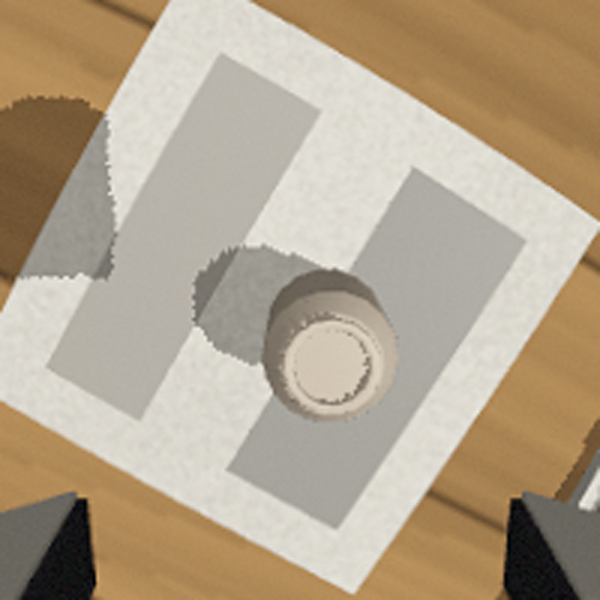

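The cream foot is at (330,362), within 2 px of prediction. Now I grasp it.

Emit:
move_arm(deltas=[{"x":-0.003,"y":0.0085,"z":0.05,"wx":0,"wy":0,"wz":0,"hand":0.9},{"x":-0.003,"y":0.0085,"z":0.1,"wx":0,"wy":0,"wz":0,"hand":0.9},{"x":-0.003,"y":0.0085,"z":0.15,"wx":0,"wy":0,"wz":0,"hand":0.9},{"x":-0.003,"y":0.0085,"z":0.186,"wx":0,"wy":0,"wz":0,"hand":0.9},{"x":-0.003,"y":0.0085,"z":0.186,"wx":0,"wy":0,"wz":0,"hand":0.9},{"x":-0.003,"y":0.0085,"z":0.186,"wx":0,"wy":0,"wz":0,"hand":0.4},{"x":-0.003,"y":0.0085,"z":0.186,"wx":0,"wy":0,"wz":0,"hand":0.4},{"x":-0.003,"y":0.0085,"z":0.186,"wx":0,"wy":0,"wz":0,"hand":0.4}])

```text
time: 36.65
tool_pos: [0.4862, 0.3945, 0.0585]
tool_rot: [3.141, 0.003, -2.652]
contact_force: [-0.6, -0.5, 0.3]
opening: 0.057
```

Emit:
move_arm(deltas=[{"x":0,"y":0,"z":0,"wx":0,"wy":0,"wz":0,"hand":0.4},{"x":0,"y":0,"z":0,"wx":0,"wy":0,"wz":0,"hand":0.4},{"x":0,"y":0,"z":0,"wx":0,"wy":0,"wz":0,"hand":0.4},{"x":0,"y":0,"z":0,"wx":0,"wy":0,"wz":0,"hand":0.4}])

```text
time: 37.15
tool_pos: [0.486, 0.3945, 0.0581]
tool_rot: [3.141, 0.002, -2.652]
contact_force: [-1.3, 0.0, 6.7]
opening: 0.0515
```

```bash
python3 - <<'E'
from h import *
s=monitor.observe();print(s['tool_pos'],s['opening'],delta([*slot(118),.26],np.radians(208)))
E
```

```text
[0.48598796 0.39454165 0.05807254] 0.05146647339932657 {'x': np.float64(0.2205), 'y': np.float64(-0.4619), 'z': np.float64(-0.2024), 'wx': np.float64(0.01), 'wy': np.float64(0.1), 'wz': np.float64(0.04)}
```

Emit:
move_arm(deltas=[{"x":0,"y":0,"z":-0.06,"wx":0,"wy":0,"wz":0,"hand":0.4},{"x":0,"y":0,"z":-0.12,"wx":0,"wy":0,"wz":0,"hand":0.4},{"x":0.22,"y":-0.462,"z":-0.185,"wx":0,"wy":0,"wz":0,"hand":0.4},{"x":0.22,"y":-0.462,"z":-0.185,"wx":0,"wy":0,"wz":0,"hand":0.4},{"x":0.22,"y":-0.462,"z":-0.185,"wx":0,"wy":0,"wz":0,"hand":0.4},{"x":0.22,"y":-0.462,"z":-0.185,"wx":0,"wy":0,"wz":0,"hand":0.4},{"x":0.22,"y":-0.462,"z":-0.185,"wx":0,"wy":0,"wz":0,"hand":0.4},{"x":0.22,"y":-0.462,"z":-0.185,"wx":0,"wy":0,"wz":0,"hand":0.4}])

```text
time: 38.15
tool_pos: [0.5019, 0.0206, 0.2244]
tool_rot: [3.142, -0.0, -2.652]
contact_force: [2.3, -0.1, -1.4]
opening: 0.0518
```

```bash
python3 - <<'E'
from h import *
s=monitor.observe();print(s['tool_pos'],s['opening'],delta([*slot(118),.25],np.radians(208)))
E
```

```text
[0.50188362 0.02057719 0.22436194] 0.05184981147364332 {'x': np.float64(0.0591), 'y': np.float64(-0.1244), 'z': np.float64(-0.0256), 'wx': np.float64(0.0), 'wy': np.float64(-0.0), 'wz': np.float64(0.05)}
```

Emit:
move_arm(deltas=[{"x":0.055,"y":-0.116,"z":-0.005,"wx":0,"wy":0,"wz":0,"hand":0.4},{"x":0.055,"y":-0.116,"z":-0.005,"wx":0,"wy":0,"wz":0,"hand":0.4},{"x":0.055,"y":-0.116,"z":-0.005,"wx":0,"wy":0,"wz":0,"hand":0.4},{"x":0.055,"y":-0.116,"z":-0.005,"wx":0,"wy":0,"wz":0,"hand":0.4},{"x":0.055,"y":-0.116,"z":-0.005,"wx":0,"wy":0,"wz":0,"hand":0.4},{"x":0.055,"y":-0.116,"z":-0.005,"wx":0,"wy":0,"wz":0,"hand":0.4}])

```text
time: 38.9
tool_pos: [0.5083, -0.1044, 0.2291]
tool_rot: [3.141, 0.0, -2.65]
contact_force: [0.3, 1.3, -2.1]
opening: 0.0516
```

```bash
python3 - <<'E'
from h import *
s=monitor.observe();print(s['tool_pos'],s['opening'],delta([*slot(118),.153],np.radians(208)))
E
```

```text
[ 0.50826898 -0.10435934  0.22914883] 0.05155574906695374 {'x': np.float64(0.006), 'y': np.float64(-0.0112), 'z': np.float64(0.0761), 'wx': np.float64(0.02), 'wy': np.float64(0.0), 'wz': np.float64(0.16)}
```

Emit:
move_arm(deltas=[{"x":0.006,"y":-0.011,"z":0.02,"wx":0,"wy":0,"wz":0,"hand":0.4},{"x":0.006,"y":-0.011,"z":0.05,"wx":0,"wy":0,"wz":0,"hand":0.4},{"x":0.006,"y":-0.011,"z":0.07,"wx":0,"wy":0,"wz":0,"hand":0.4},{"x":0.006,"y":-0.011,"z":0.0765,"wx":0,"wy":0,"wz":0,"hand":0.4},{"x":0.006,"y":-0.011,"z":0.0765,"wx":0,"wy":0,"wz":0,"hand":0.4},{"x":0.006,"y":-0.011,"z":0.0765,"wx":0,"wy":0,"wz":0,"hand":0.4}])

```text
time: 39.65
tool_pos: [0.5087, -0.1182, 0.1535]
tool_rot: [-3.14, 0.001, -2.652]
contact_force: [-0.2, 0.4, -0.9]
opening: 0.0515
```

Emit:
move_arm(deltas=[{"x":0,"y":0,"z":0,"wx":0,"wy":0,"wz":0,"hand":0.66},{"x":0,"y":0,"z":0,"wx":0,"wy":0,"wz":0,"hand":0.66},{"x":0,"y":0,"z":0,"wx":0,"wy":0,"wz":0,"hand":0.66},{"x":0,"y":0,"z":-0.04,"wx":0,"wy":0,"wz":0,"hand":0.66},{"x":0,"y":0,"z":-0.1,"wx":0,"wy":0,"wz":0,"hand":0.66},{"x":-0.03,"y":0.055,"z":-0.12,"wx":0,"wy":0,"wz":0,"hand":0.66},{"x":-0.08,"y":0.16,"z":-0.12,"wx":0,"wy":0,"wz":0,"hand":0.66},{"x":-0.08,"y":0.16,"z":-0.12,"wx":0,"wy":0,"wz":0,"hand":0.66}])

```text
time: 40.65
tool_pos: [0.5034, 0.0623, 0.2733]
tool_rot: [-3.141, 0.001, -2.653]
contact_force: [1.0, 0.4, 0.0]
opening: 0.0606
```

Emit:
move_arm(deltas=[{"x":-0.04,"y":0.1,"z":0,"wx":0,"wy":0,"wz":0,"hand":0.66},{"x":-0.04,"y":0.1,"z":0,"wx":0,"wy":0,"wz":0,"hand":0.66},{"x":-0.04,"y":0.1,"z":0,"wx":0,"wy":0,"wz":0,"hand":0.66},{"x":-0.04,"y":0.1,"z":0,"wx":0,"wy":0,"wz":0,"hand":0.66}])

```text
time: 41.15
tool_pos: [0.4919, 0.1672, 0.2727]
tool_rot: [-3.141, -0.0, -2.652]
contact_force: [-0.9, -0.4, 0.3]
opening: 0.0605
```

```bash
python3 - <<'E'
from h import *
print(monitor.observe()['tool_pos'],monitor.observe()['contact_force'])
t=viewer.read_camera("top");s=viewer.read_camera("side")
a=cv2.resize(t[130:240,250:410,::-1],(800,550),interpolation=cv2.INTER_CUBIC)
b=cv2.resize(s[180:384,210:380,::-1],(480,576),interpolation=cv2.INTER_CUBIC)
cv2.imwrite("pics/f.png",np.hstack([cv2.resize(a,(436,300)),cv2.resize(b,(250,300))]) if 0 else np.hstack([cv2.resize(a,(460,316)),cv2.resize(b,(263,316))]))
E
```

```text
[0.49188048 0.1672196  0.27266456] [-0.94246457 -0.44189859  0.34654097]
```

View pics/f.png

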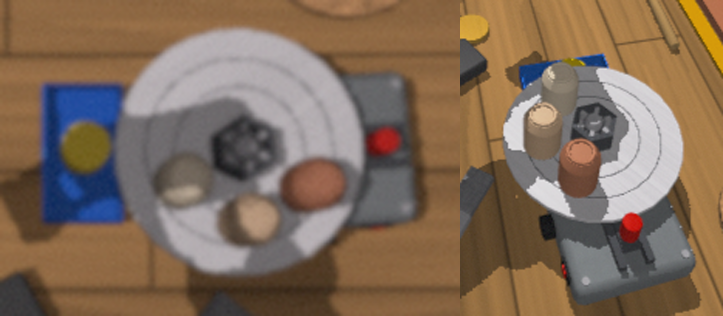

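```bash
python3 - <<'E'
from h import *
t=viewer.read_camera("top");np.save("tf.npy",t)
cv2.imwrite("pics/f2.png",cv2.resize(t[170:230,295:375,::-1],(800,600),interpolation=cv2.INTER_CUBIC))
E
```

```text
(no output)
```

View pics/f2.png

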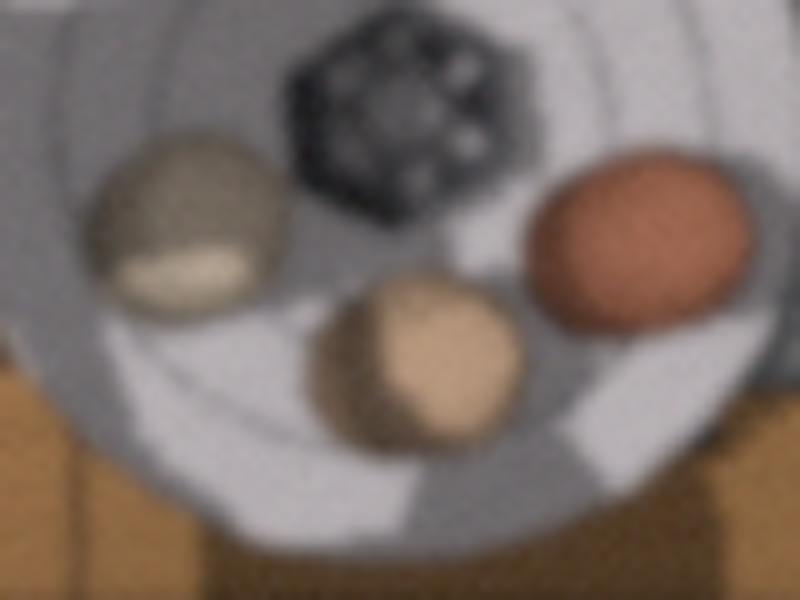

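The top crop puts the beaker centres at (187,225), (415,360) and (640,240), so the spacings are about 73 and 70 mm. All stand clear of the hub and the disc edge, and the gripper is clear, so I hand in.

```bash
python3 -c "
from cell import monitor,robot
print(robot.hand_in(),monitor.observe()['time'])"
```

```text
the job is handed in; nothing more can be done
the job is handed in; nothing more can be done
```

The wheel is set up for spraying and the job is handed in, after about 41 s of robot time. No step failed, and hand-in gave no verdict.

- **Cap:** it is off the spindle and lies in the blue tray.
- **Gear:** I rocked the bare spindle about 12° to bring a tooth gap to the pinion. The knob then went in about 13 mm at no more than about 8 N.
- **Head:** its slots lined up with the splines and it slid down to about 86 mm above the table. The close-up after release shows it seated with the nose through the hub.
- **Beakers:** there were three, and all stand mouth down, set about 72 mm from the head's axis. The cream one was knocked aside during the run; I found it again and placed it.

**Last checks:** the final pictures show the cap in the tray, the knob in, the beakers upright and nothing touched by the robot. The top camera puts the two neighbouring pairs about 73 mm and 70 mm apart; the gripper positions at release gave about 74 mm. That small difference is within picture accuracy and above the 60 mm needed.

I did not measure how far the jar, lid, slab and brush may have moved. The moves were planned clear of them, and the force readings showed no unexpected contact.

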